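# Hang up the spanner and pass the repaired module on to test

### The job

The repair is done, so clear the job: first hang the ring spanner that lies on the power module by its eye on the empty peg of the leaning tool board, pushed down against the board with its shank hanging down the slope. Then set the module down gently, flat and right way up, in the middle of the far half of the tipping tray, so that its weight alone tips the tray fully towards the test instrument. Leave everything else on the bench where it is.

Things in the scene. Friction and masses are not known exactly. Their poses are not given: they have to be found in the camera images.
- spanner_mid (a point): The ring spanner to hang up: bare flat steel, 154 mm long, 8 mm thick, about 0.13 kg, lying flat on the power module. This point is the middle of its shank, half-way through the thickness, within 5 mm of its balance point; the shank is 15 mm wide for 30 mm either side. x runs along the shank to the round eye, z is normal to the flat. At -x it ends, 76 mm off, in an open jaw 30 mm wide.
- spanner_eye (a point): Centre of the round eye (through hole) at one end of the ring spanner, half-way through the 8 mm thickness: hole 19 mm in diameter, ring 36 mm outside, 60 mm along x from spanner_mid. Same axes.
- peg_foot (a point): Foot of the only empty peg, where its axis meets the board's face. A bare steel pin 10 mm in diameter with a round end, standing 38 mm out, square to the board. z points out along the peg (40 degrees from vertical, leaning towards the robot's side), x straight up the slope of the board, y across it. The foot is 142 mm above the work surface. Which of the three pegs is empty varies.
- board: Leaning plywood tool board, fixed; x points away from the robot, z up; origin on the bench below the row of three pegs, which are 80 mm apart across it (y). The board is 270 mm wide, its face rises away from the robot at 40 degrees, from 175 mm down-slope of the pegs (a ledge 9 mm high and 12 mm wide along this edge, 30 mm above the bench) to 45 mm up-slope of them.
- peg_key: Bystander: an occupied peg like the empty one, with a flat double-ring key hung flat on the board, up to 26 mm wide, 6 mm off the board, 120 mm long down-slope. Fixed. Origin on the bench below the peg's foot; axes as board.
- peg_blade: Bystander: an occupied peg like the empty one, with black-handled flat pliers hung flat on the board, up to 24 mm wide, 7 mm off the board, 131 mm long down-slope. Fixed. Origin on the bench below the peg's foot; axes as board.
- module_mid (a point): Centre (half-way up) of the repaired power module, a plain closed aluminium box 84 mm long (x) by 56 mm wide (y) by 44 mm high (z), about 0.45 kg (varies), standing on the bench with the ring spanner lying on its flat top. Small plugs stick out of its two short ends by up to 6 mm (they do not collide).
- tray_load (a point): Load point: middle of the far half of the tipping tray, on its floor's upper side. x points along the tray to its far end, away from the robot towards the test instrument; z is normal to the floor. The tray is open, aluminium, 256 (x) by 122 mm (y) inside, 4 mm walls rising 13 mm above the floor. It pivots about a line across its middle (dark line), 64 mm towards -x of this point.
- tray (a joint): Tip of the tray, rad: 0 level (unloaded, held by a counterweight under the near half, floor 81 mm above the bench), growing as the far end goes down, 0.26 fully tipped at its stop. A module whose centre is more than 40 mm beyond the pivot tips it when let go, in about half a second (damped); it swings back when unloaded. Its fixed stand has side cheeks 154 mm apart, 88 mm high, at the pivot.
- jar_mid (a point): Bystander: flux jar, 48 mm across and 55 mm high, centre half-way up. It stands beside the module on its +y side, 40 mm or more clear of the module's long face.
- open_spanner_mid (a point): Bystander: a flat double open-ended spanner with no eye, 150 mm long (x), 26 mm wide, 6 mm thick, lying on the bench; centre.
- circuit_mid (a point): Bystander: circuit board with parts on it, 90 by 70 mm, up to 24 mm high; centre, 6 mm above the bench.
- spool_mid (a point): Bystander: solder spool standing on its flange, 54 mm across, 40 mm high; centre half-way up.
- driver_grip (a point): Bystander: screwdriver lying on the bench, about 170 mm long; point on its handle.
- parts_bin_mid (a point): Bystander: open grey parts bin, 80 by 90 mm, 45 mm high; centre half-way up.
- meter_mid (a point): Bystander: hand-held multimeter lying flat, 140 by 75 mm, 32 mm high; centre half-way up.

How it is judged:
By the outcome, as a careful person would: the job done as asked, in the order asked, and still so for the second after the job is handed in, with the robot touching nothing.
It also fails if it takes over 66 s, if anything falls off the work surface, if the arm or the gripper's body presses on something with over 40 N, if the wrist force passes 120 N, or if a joint passes its speed limit or range.

### The arm

A 7-joint arm with a two-finger parallel gripper is mounted at the origin on the work surface. World frame = base frame: x ahead of the robot, y to its left, z up, the work surface at z = 0. Lengths are in m, angles in rad, forces in N, time in s.
With the tool pointing down it reaches from about 0.4 to 0.85 m from the base axis. Payload 10.4 kg.
Tool frame: the origin (TCP) lies between the finger pads; the fingertips stand 19 mm ahead of it and the grasp point (between the pads) is the TCP; x points along the fingers, y is the direction in which the jaws open and shut, and the axes are right-handed (so a half turn about x gives the same grasp; the last joint's range is limited). The gripper opens to 87 mm and grips with 3 to 60 N. Pads are 19 mm wide; open, the fingers measure 117 mm over their backs; the gripper's body (75 mm by 190 mm) begins 51 mm behind the grasp point.
Start: joints at [1.164, 0.332, -0.065, 1.46, 0.022, 1.35, -0.088], TCP at [0.234, -0.58, 0.242] pointing down, gripper open.
Joint ranges: [-2.6, 2.6], [-0.5, 2.12], [-1.47, 1.34], [0.16, 2.42], [-1.27, 4.41], [0.06, 2.06], [-2.6, 2.6]. Speed limits (rad/s): [2.22, 2.22, 2.79, 2.79, 3.14, 3.14, 3.14].

### API

Orientations are given as a unit quaternion [x, y, z, w].
In Python, from bench import r gives the robot as it stands.
- The arm moves only by the tool drive_tool, never from a script. Its argument "motion" is a list of rows, each a list of 4 numbers: the shift along the tool's x, y, z in cm, then the turn about the tool's x in units of 5 degrees (1.0 is 5 degrees). In form: [[tx, ty, tz, twist], ...]. A call has 1 to 20 rows; each row is the pose to reach, as a shift and turn from the pose commanded when the call began, along the tool's axes at that moment; what a row does not reach only later rows make up. A row lasts 1/12 s, in which the tool goes at most 41.7 mm and 7.16 degrees, less where a joint would pass 70% of its speed; a pose out of reach is approached as far as the arm can. A call with a gripper value outside its range is refused whole. "grip" is the closure in counts, from 0 (fully open) to 255 (shut), set as the call begins (left out, the last holds). The fingers move at their own pace and stop on an object; "force" is the grip in N (left out, the last holds). Time passes only in rows, so rows that repeat a pose let the fingers close. It gives the time, the measured TCP pose, the force and the opening at its end, in the units of the state.
- r.read_state(): the state, without advancing time (a new reading comes with each control period).
- r.camera(name): name is "scene" or "side" or "wrist"; returns the picture (384x512x3 uint8, red, green, blue); there is no depth.
- r.calibration(name): a dict with "fx", "fy", "cx", "cy" (pixels), "dist" ([k1, k2, p1, p2, k3] as OpenCV has them; the pictures are not rectified), "xyz" and "orientation" of the camera in the world. Camera axes: x right, y up, looking along -z (the intrinsics and any distortion apply to the point x, -y, -z); pixel columns grow to the right and rows downward; lengths in m; the calibration is good to about 2 mm. A picture is of the moment at which its call begins: read the wrist's pose just before it. calibration takes no time and is no camera call; for the wrist camera it gives the pose at the moment of the call.
- r.close_job(): hands the job in, once; it reports no verdict.
The state is a dict: "time": time; "joint_positions": joint angles; "joint_vel": joint speeds; "joint_torque": joint torques, N m; "ee_pos": TCP position; "eef_rot": TCP orientation; "ft_force": force on the tool from outside, world axes, zero at the start; "torque": the same for the moment, N m; "width": finger opening in m.
Only numpy, scipy, OpenCV 4.12 (cv2) and the standard library are available. Lean on these libraries where they do the work, as an engineer would, in place of code of your own. Each camera call takes 0.05 s, during which the arm holds its last target.

## Working session

There is one attempt and no reset: what is moved stays moved. The work goes in short steps, Python scripts to look and compute and a tool call to move; the robot and the scene stay as the last step left them, time stands still between calls to the robot, and variables do not carry over. Pictures are saved under pics/ and viewed, and the job is handed in when it is done.

Besides the shell and the picture viewer there is one more tool, called as name(argument=value, ...), one argument or row to a line, values as JSON. drive_tool: Moves the arm, as the interface text tells. Its arguments: {"type":"object","properties":{"motion":{"type":"array","items":{"type":"array","items":{"type":"number"}}},"grip":{"type":"number"},"force":{"type":"number"}},"required":["motion"]}

```bash
ls; mkdir -p pics; python3 - <<'E'
from bench import r
import cv2
s=r.read_state(); print({k:(v if not hasattr(v,'tolist') else v.tolist()) for k,v in s.items()})
for n in ["scene","side","wrist"]:
    print(n,r.calibration(n))
    im=r.camera(n); cv2.imwrite(f"pics/{n}0.png",im[:,:,::-1])
E
```

```text
pics
{'time': 0.0, 'joint_positions': [1.1644019043838896, 0.3328755865984587, -0.06467729440765532, 1.4609359730072926, 0.021615447534632765, 1.3499210863917772, -0.08850037278795378], 'joint_vel': [-0.00024162245965146667, -0.0013433730870570822, 0.0004937352293998797, -0.0017583927519322, -0.0021731260726279467, 0.0007681561355976776, 0.0018330761302947961], 'joint_torque': [-3.906630922756449e-05, -62.32492446899414, 0.024728381540626287, -38.990246057510376, -0.061383009888231754, 0.03965754993259907, 0.0001886442805698607], 'ee_pos': [0.23386713455827063, -0.579201862150246, 0.24075411235371544], 'eef_rot': [-0.6939983988355788, -0.13535553076073428, 0.6942553993852785, -0.13436719514271442], 'ft_force': [-0.013934086151080096, 0.03967758885894736, 0.40067308093245574], 'torque': [-0.017213849391613523, 0.001387102504564307, 0.014148952742690315], 'width': 0.08713970773315602}
scene {'fx': 485.9624797547869, 'fy': 485.9624797547869, 'cx': 260.7149891654125, 'cy': 190.46456036643576, 'dist': array([-0.16186989,  0.        ,  0.        ,  0.        ,  0.        ]), 'xyz': array([ 1.24193002, -0.22104424,  1.24760068]), 'orientation': array([0.23574312, 0.15263219, 0.5410128 , 0.79273813])}
side {'fx': 429.85073615463875, 'fy': 429.85073615463875, 'cx': 250.39857607819872, 'cy': 190.27560666728962, 'dist': array([-0.01944597,  0.        ,  0.        ,  0.        ,  0.        ]), 'xyz': array([0.20084256, 0.74858394, 1.04252863]), 'orientation': array([-0.08392536,  0.33634259,  0.91430934, -0.20944839])}
wrist {'fx': 281.99174761408403, 'fy': 281.99174761408403, 'cx': 256.20443407127436, 'cy': 195.2986428792796, 'dist': array([-0.0661791,  0.       ,  0.       ,  0.       ,  0.       ]), 'xyz': array([ 0.30044792, -0.55147987,  0.38300511]), 'orientation': array([-0.10719564,  0.07386564, -0.55421672,  0.82212942])}
```

View pics/scene0.png

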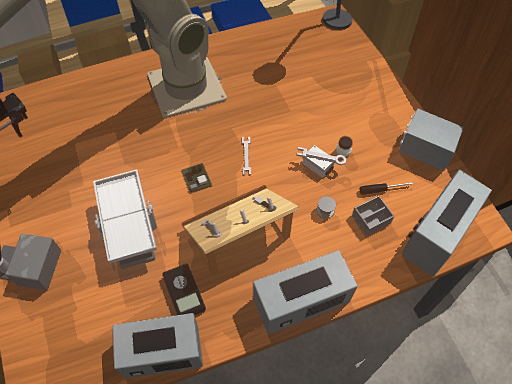

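View pics/side0.png

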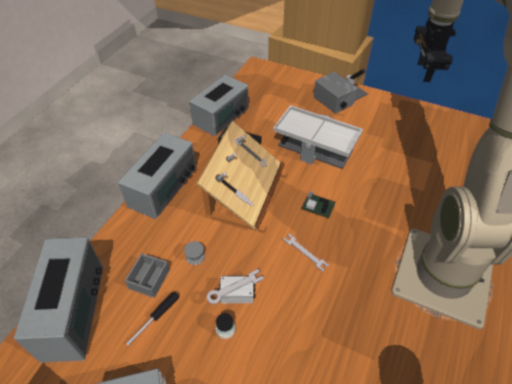

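View pics/wrist0.png

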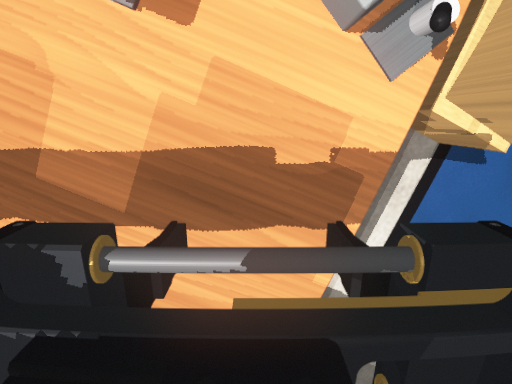

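Scene: robot at the top, tray at left (125,215), board in the centre (240,220), module with the spanner at (318,160), jar at (345,145). Side: the bare peg looks like the middle one, at about (230,158). I'll zoom in.

```bash
cat > h.py <<'E'
import numpy as np, cv2
from scipy.spatial.transform import Rotation as R
def K(c): return np.array([[c['fx'],0,c['cx']],[0,c['fy'],c['cy']],[0,0,1]])
def ray(c,uv):
    p=cv2.undistortPoints(np.array([[uv]],float),K(c),np.array(c['dist']))[0,0]
    d=R.from_quat(c['orientation']).apply([p[0],-p[1],-1.0]); return np.array(c['xyz']),d/np.linalg.norm(d)
def onz(c,uv,z):
    o,d=ray(c,uv); return o+d*(z-o[2])/d[2]
def tri(c1,u1,c2,u2):
    o1,d1=ray(c1,u1);o2,d2=ray(c2,u2)
    A=np.stack([d1,-d2],1); t=np.linalg.lstsq(A,o2-o1,rcond=None)[0]
    a=o1+d1*t[0];b=o2+d2*t[1]; return (a+b)/2,np.linalg.norm(a-b)
def proj(c,P):
    p=R.from_quat(c['orientation']).inv().apply(np.atleast_2d(P)-np.array(c['xyz']))
    q=np.stack([p[:,0],-p[:,1],-p[:,2]],1)
    return cv2.projectPoints(q,np.zeros(3),np.zeros(3),K(c),np.array(c['dist']))[0][:,0]
def crop(src,dst,x0,y0,x1,y1,s):
    im=cv2.imread(src)[y0:y1,x0:x1]; cv2.imwrite(dst,cv2.resize(im,None,fx=s,fy=s,interpolation=cv2.INTER_CUBIC))
E
python3 - <<'E'
from h import *
crop('pics/scene0.png','pics/c1.png',280,120,380,195,8)
crop('pics/side0.png','pics/c2.png',190,250,290,325,8)
crop('pics/scene0.png','pics/c3.png',175,180,305,260,6)
crop('pics/side0.png','pics/c4.png',190,115,290,235,5)
crop('pics/scene0.png','pics/c5.png',85,160,170,270,5)
crop('pics/side0.png','pics/c6.png',265,95,370,175,7)
E
```

```text
(no output)
```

View pics/c1.png

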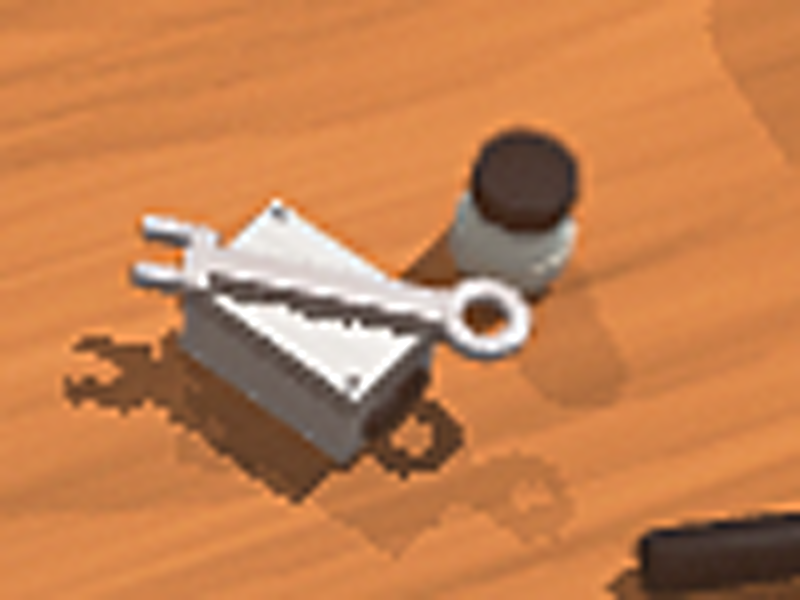

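View pics/c2.png

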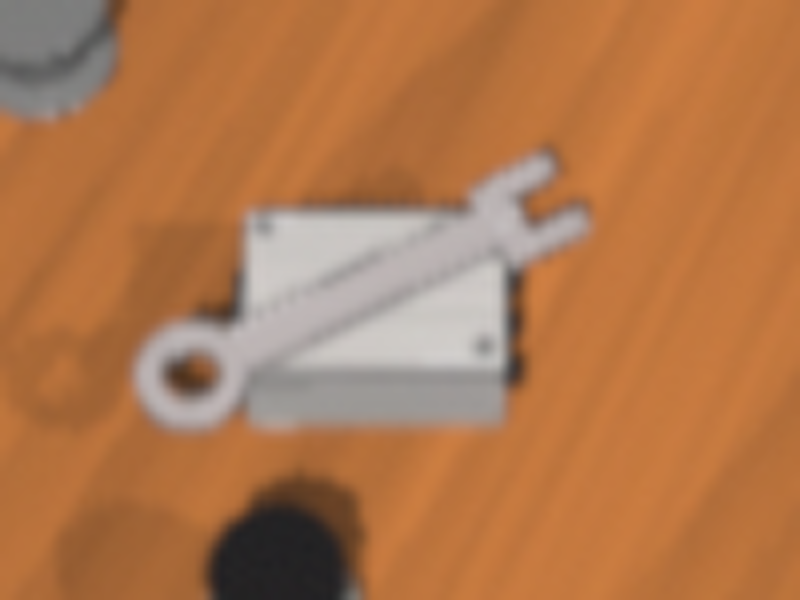

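View pics/c3.png

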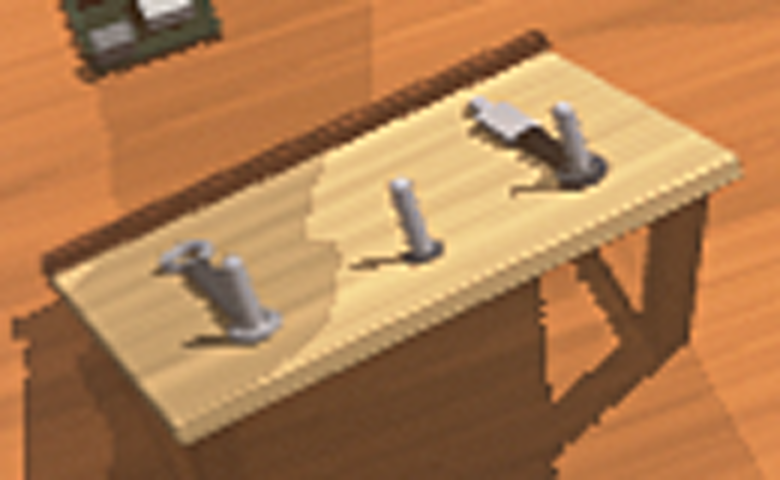

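View pics/c4.png

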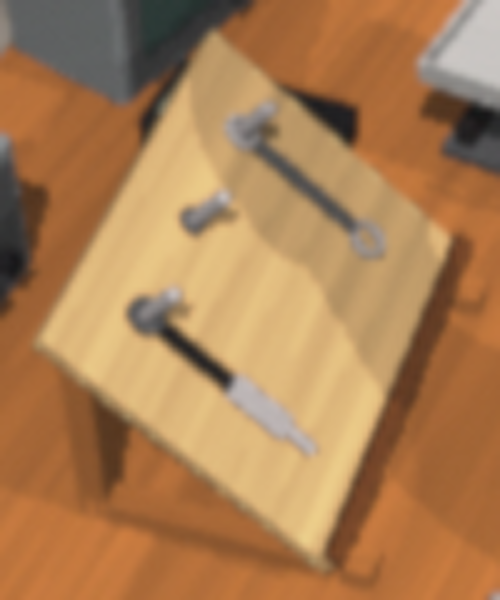

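View pics/c5.png

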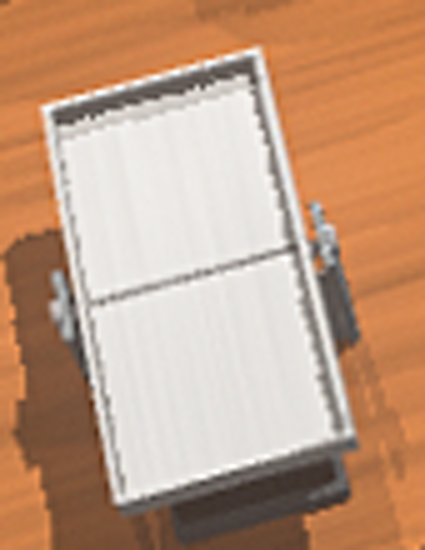

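View pics/c6.png

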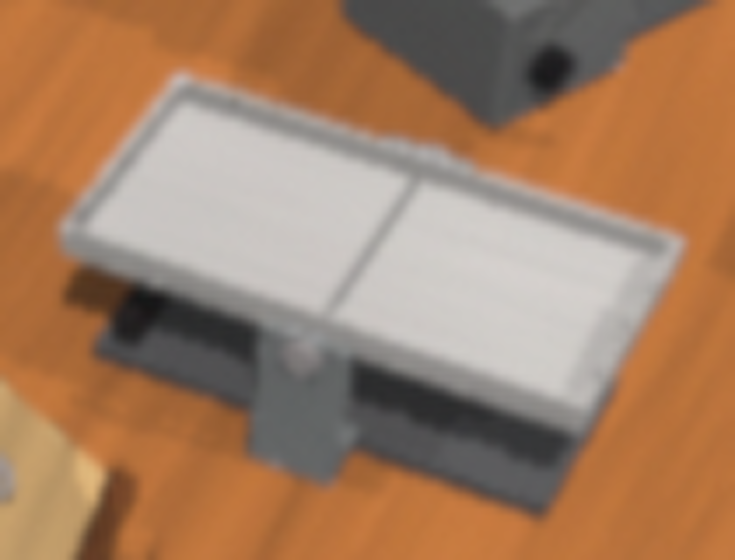

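```bash
cat > m.py <<'E'
from h import *
from bench import r
S=r.calibration('scene');D=r.calibration('side')
def c(p,x0,y0,s): return (x0+p[0]/s-.5+.5/s, y0+p[1]/s-.5+.5/s)
s1=lambda *p:c(p,280,120,8); d1=lambda *p:c(p,190,250,8)
s2=lambda *p:c(p,175,180,6); d2=lambda *p:c(p,190,115,5)
s3=lambda *p:c(p,85,160,5); d3=lambda *p:c(p,265,95,7)
E
python3 - <<'E'
from m import *
np.set_printoptions(precision=4,suppress=True)
def T(n,a,b): 
    P,e=tri(S,a,D,b); print(n,P,round(e*1000,1))
T('eye',s1(485,318),d1(190,373)); print(onz(S,s1(485,318),.05),onz(D,d1(190,373),.05))
T('jawroot',s1(190,268),d1(515,237))
print('jaw tips z.052',onz(S,s1(145,225),.05),onz(S,s1(140,275),.05),onz(D,d1(548,158),.05),onz(D,d1(585,215),.05))
print('module top side',[onz(D,d1(*p),.044) for p in[(245,210),(247,370),(505,370)]])
print('module top scene',[onz(S,s1(*p),.044) for p in[(278,203),(355,403),(432,342)]])
T('pegtip',s2(400,185),d2(225,200))
T('pegfoot',s2(422,252),d2(192,219))
T('pegbladetip',s2(562,108),d2(177,297));T('pegkeytip',s2(232,262),d2(268,110))
T('board UL(+y top)',s2(740,165),d2(38,342));T('board top -y',s2(185,437),d2(212,33))
T('ledge +y',s2(545,40),d2(325,568));T('ledge -y',s2(50,262),d2(452,237))
print('tray')
T('nearR',s3(262,50),d3(580,418));T('nearL',s3(47,107),d3(683,240))
T('farR',s3(353,440),d3(65,235));T('farL',s3(118,503),d3(182,78))
T('pivL',s3(95,301),d3(415,180));T('pivR',s3(297,248),d3(333,307))
E
```

```text
eye [0.5163 0.3458 0.0486] 0.9
[0.5174 0.3455 0.05  ] [0.5155 0.3461 0.05  ]
jawroot [0.4473 0.2532 0.0385] 0.5
jaw tips z.052 [0.4297 0.2411 0.05  ] [0.4512 0.2294 0.05  ] [0.4471 0.2278 0.05  ] [0.4273 0.2416 0.05  ]
module top side [array([0.5297, 0.2851, 0.044 ]), array([0.5017, 0.3349, 0.044 ]), array([0.4281, 0.2995, 0.044 ])]
module top scene [array([0.4343, 0.2969, 0.044 ]), array([0.532 , 0.2835, 0.044 ]), array([0.5168, 0.3239, 0.044 ])]
pegtip [ 0.6418 -0.0226  0.1658] 0.9
pegfoot [ 0.6638 -0.021   0.1423] 0.6
pegbladetip [0.6307 0.0568 0.1659] 1.2
pegkeytip [ 0.6528 -0.1016  0.1669] 0.7
board UL(+y top) [0.6845 0.1179 0.1644] 1.6
board top -y [ 0.7191 -0.148   0.1651] 6.8
ledge +y [0.5172 0.0997 0.0322] 3.5
ledge -y [ 0.5544 -0.1673  0.041 ] 3.2
tray
nearR [ 0.3604 -0.2452  0.0884] 1.8
nearL [ 0.3537 -0.375   0.0916] 2.5
farR [ 0.6217 -0.2615  0.0847] 1.2
farL [ 0.6151 -0.3891  0.0892] 2.4
pivL [ 0.4855 -0.3755  0.0808] 1.0
pivR [ 0.4908 -0.2631  0.0849] 11.3
```

```bash
cat >> m.py <<'E'
def to(P,yaw_axis=None,cmd=None):
    """tool shift (cm) and twist (5deg units) to bring TCP to P, with tool y along +-direction angle yaw_axis(deg)"""
    s=r.read_state(); Rm=R.from_quat(s['eef_rot']).as_matrix(); p=np.array(s['ee_pos'])
    sh=Rm.T@(np.array(P)-p)*100
    print('t',s['time'],'pos',p.round(4),'x',Rm[:,0].round(3),'y ang',np.degrees(np.arctan2(Rm[1,1],Rm[0,1])).round(2),'F',np.round(s['ft_force'],2),'w',round(s['width'],4),'j',np.round(s['joint_positions'],2))
    out=[]
    if yaw_axis is not None:
        a=np.degrees(np.arctan2(Rm[1,1],Rm[0,1]))
        d=yaw_axis-a
        # tool x is down: positive twist about tool x = negative yaw
        out=[round(-(((d+k)+90)%180-90 + (k2))/5,2) for k in[0] for k2 in[0,180,-180]]
    print('shift',sh.round(2),'twist',out)
E
python3 - <<'E'
from m import *
to([.488,.305,.25],55.2+90)
to([.488,.305,.0655])
to([.45,-.2,.30])
print(onz(S,s1(525,180),.055),onz(D,c((280,565),190,250,8),.055))
E
```

```text
t 0.15 pos [ 0.2339 -0.5793  0.241 ] x [-0.     0.001 -1.   ] y ang -68.01 F [-0.61  0.6  -0.68] w 0.0872 j [ 1.16  0.33 -0.06  1.46  0.02  1.35 -0.09]
shift [ -0.83 -72.48 -56.67] twist [np.float64(-6.64), np.float64(-42.64), np.float64(29.36)]
t 0.15 pos [ 0.2339 -0.5793  0.241 ] x [-0.     0.001 -1.   ] y ang -68.01 F [-0.61  0.6  -0.68] w 0.0872 j [ 1.16  0.33 -0.06  1.46  0.02  1.35 -0.09]
shift [ 17.62 -72.46 -56.67] twist []
t 0.15 pos [ 0.2339 -0.5793  0.241 ] x [-0.     0.001 -1.   ] y ang -68.01 F [-0.61  0.6  -0.68] w 0.0872 j [ 1.16  0.33 -0.06  1.46  0.02  1.35 -0.09]
shift [ -5.88 -27.08 -34.24] twist []
[0.4658189  0.38853577 0.055     ] [0.45870557 0.3913893  0.055     ]
```

drive_tool(
  motion=[
    [-6,-27,-34,0],
    [-6,-27,-34,0],
    [-6,-27,-34,0],
    [-6,-27,-34,0],
    [-6,-27,-34,0],
    [-6,-27,-34,0],
    [-6,-27,-34,0],
    [-6,-27,-34,0],
    [-6,-27,-34,0],
    [-6,-50,-46,-3],
    [-6,-50,-46,-3],
    [-6,-50,-46,-3],
    [-6,-50,-46,-5],
    [-6,-50,-46,-5],
    [-6,-50,-46,-6.6],
    [-6,-50,-46,-6.6],
    [0,-72.5,-56.7,-6.6],
    [0,-72.5,-56.7,-6.6],
    [0,-72.5,-56.7,-6.6],
    [0,-72.5,-56.7,-6.6],
  ],
  grip=110,
  force=20,
)

```text
time: 1.82
ee_pos: [0.48, 0.1949, 0.2655]
eef_rot: [0.628, 0.326, -0.627, 0.326]
ft_force: [1.0, -0.4, 0.0]
width: 0.0498
```

```bash
python3 - <<'E'
from m import *
to([.488,.305,.0655],145.2)
E
```

```text
t 1.8167 pos [0.48   0.1949 0.2655] x [ 0.001 -0.    -1.   ] y ang -35.04 F [ 0.98 -0.38  0.02] w 0.0498 j [ 0.28  0.16 -0.82  1.67  0.12  1.36 -1.17]
shift [19.99 -5.68 -9.47] twist [np.float64(-0.05), np.float64(-36.05), np.float64(35.95)]
```

drive_tool(
  motion=[
    [6,-5.7,-9.5,0],
    [6,-5.7,-9.5,0],
    [6,-5.7,-9.5,0],
    [6,-5.7,-9.5,0],
    [12,-5.7,-9.5,0],
    [12,-5.7,-9.5,0],
    [12,-5.7,-9.5,0],
    [12,-5.7,-9.5,0],
  ],
)

```text
time: 2.48
ee_pos: [0.4878, 0.3033, 0.1454]
eef_rot: [-0.627, -0.327, 0.628, -0.326]
ft_force: [-0.2, 0.2, 0.5]
width: 0.0493
```

```bash
python3 - <<'E'
from m import *
to([.488,.305,.0655],145.2)
W=r.calibration('wrist'); im=r.camera('wrist')[:,:,::-1].copy()
np.save('w1.npy',W,allow_pickle=True); cv2.imwrite('pics/w1.png',im)
u=np.array([.570,.822,0]); mid=np.array([.4821,.2967,.052])
print(proj(W,[mid,mid+.06*u,mid-.076*u]))
to([.488,.305,.0655])
E
```

```text
t 2.4833 pos [0.4878 0.3033 0.1454] x [-0.002 -0.001 -1.   ] y ang -35.0 F [-0.17  0.19  0.55] w 0.0493 j [ 0.03  0.42 -0.83  1.68  0.33  1.19 -1.48]
shift [ 7.99 -0.07 -0.17] twist [np.float64(-0.04), np.float64(-36.04), np.float64(35.96)]
[[255.52188873 215.16414907]
 [255.16443499 146.40909968]
 [255.91918025 290.20463991]]
t 2.5333 pos [0.4885 0.3038 0.1468] x [ 0.  0. -1.] y ang -35.01 F [ 0.85 -0.39  0.57] w 0.0492 j [ 0.03  0.42 -0.83  1.68  0.33  1.19 -1.48]
shift [ 8.13 -0.11 -0.07] twist []
```

View pics/w1.png

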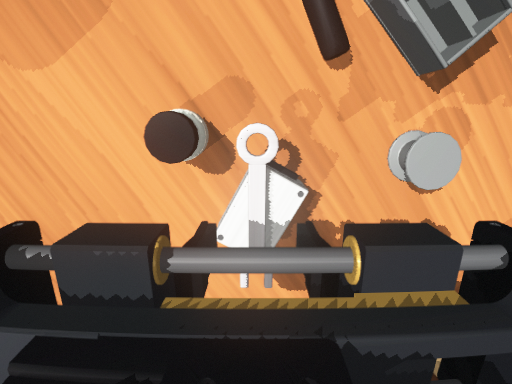

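```bash
python3 - <<'E'
from m import *
W=np.load('w1.npy',allow_pickle=True).item()
e=onz(W,(257,144.5),.052); b=onz(W,(258,215),.052); print(e,b, np.degrees(np.arctan2(*(e-b)[1::-1])))
g=e-.05*np.array([.570,.822,0]); g[2]=.0655; print(g); to(g,145.2)
E
```

```text
[0.51844228 0.3464335  0.052     ] [0.48397751 0.29557407 0.052     ] 55.87656459970142
[0.48994228 0.3053335  0.0655    ]
t 2.5333 pos [0.4885 0.3038 0.1468] x [ 0.  0. -1.] y ang -35.01 F [ 0.85 -0.39  0.57] w 0.0492 j [ 0.03  0.42 -0.83  1.68  0.33  1.19 -1.48]
shift [ 8.13  0.03 -0.2 ] twist [np.float64(-0.04), np.float64(-36.04), np.float64(35.96)]
```

drive_tool(
  motion=[
    [2.5,0,-0.1,0],
    [5,0,-0.1,0],
    [6.5,0,-0.1,0],
    [7,0,-0.1,0],
    [7,0,-0.1,0],
    [7,0,-0.1,0],
  ],
)

```text
time: 3.03
ee_pos: [0.4896, 0.305, 0.0775]
eef_rot: [0.628, 0.326, -0.626, 0.326]
ft_force: [0.2, -0.2, -0.2]
width: 0.0496
```

```bash
python3 - <<'E'
from m import *
to([.489,.305,.0655],145.2)
r.camera('side'); im=r.camera('side')[:,:,::-1]; cv2.imwrite('pics/sd1.png',im); crop('pics/sd1.png','pics/sd1c.png',170,220,310,325,5)
to([.489,.305,.0655],145.2)
E
```

```text
t 3.0333 pos [0.4896 0.305  0.0775] x [ 0.002  0.001 -1.   ] y ang -35.02 F [ 0.15 -0.19 -0.2 ] w 0.0496 j [-0.    0.5  -0.79  1.74  0.4   1.07 -1.53]
shift [ 1.2  -0.05  0.04] twist [np.float64(-0.04), np.float64(-36.04), np.float64(35.96)]
t 3.1333 pos [0.4897 0.305  0.0776] x [ 0.002  0.001 -1.   ] y ang -35.03 F [ 0.64  0.16 -0.02] w 0.0495 j [-0.    0.5  -0.79  1.74  0.4   1.07 -1.53]
shift [ 1.21 -0.06  0.04] twist [np.float64(-0.05), np.float64(-36.05), np.float64(35.95)]
```

View pics/sd1c.png

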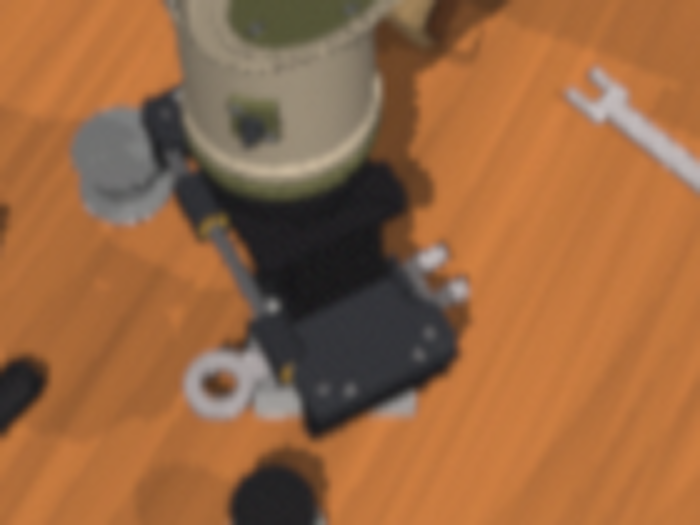

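Side view: the gripper stands over the shank, with the eye clear at left (220,382) and the jaw end at right (440,275). Going down and closing.

drive_tool(
  motion=[
    [0.6,0,0,0],
    [1.2,0,0,0],
    [1.2,0,0,0],
  ],
)

```text
time: 3.38
ee_pos: [0.4891, 0.3046, 0.0636]
eef_rot: [0.628, 0.326, -0.627, 0.327]
ft_force: [-0.5, -0.8, 0.1]
width: 0.0497
```

drive_tool(
  motion=[
    [0,0,0,0],
    [0,0,0,0],
    [0,0,0,0],
    [0,0,0,0],
    [0,0,0,0],
    [0,0,0,0],
  ],
  grip=255,
  force=20,
)

```text
time: 3.88
ee_pos: [0.4886, 0.3044, 0.0636]
eef_rot: [-0.627, -0.326, 0.627, -0.326]
ft_force: [-0.5, -0.1, 0.3]
width: 0.0176
```

drive_tool(
  motion=[
    [0,0,0,0],
    [0,0,0,0],
    [0,0,0,0],
    [-0.5,0,0,0],
    [-2,0,0,0],
    [-4,0,0,0],
    [-6,0,0,0],
    [-6,0,0,0],
    [-6,0,0,0],
  ],
)

```text
time: 4.63
ee_pos: [0.4892, 0.3048, 0.1248]
eef_rot: [0.628, 0.326, -0.627, 0.327]
ft_force: [-0.7, -0.5, -2.2]
width: 0.0145
```

```bash
python3 - <<'E'
from m import *
to([.489,.305,.0655],145.2)
for n in['side','scene','wrist']:
    im=r.camera(n)[:,:,::-1]; cv2.imwrite(f'pics/{n}2.png',im)
a=cv2.resize(cv2.imread('pics/side2.png')[200:340,150:350],None,fx=2,fy=2);b=cv2.resize(cv2.imread('pics/scene2.png')[80:220,240:440],None,fx=2,fy=2)
w=cv2.resize(cv2.imread('pics/wrist2.png'),(400,300)); 
cv2.imwrite('pics/l2.png',np.vstack([np.hstack([a,b]),np.hstack([w,0*w])]))
E
```

```text
t 4.6333 pos [0.4892 0.3048 0.1248] x [ 0.002  0.001 -1.   ] y ang -35.02 F [-0.7  -0.54 -2.17] w 0.0145 j [ 0.02  0.44 -0.82  1.7   0.35  1.15 -1.5 ]
shift [ 5.93 -0.04  0.01] twist [np.float64(-0.04), np.float64(-36.04), np.float64(35.96)]
```

View pics/l2.png

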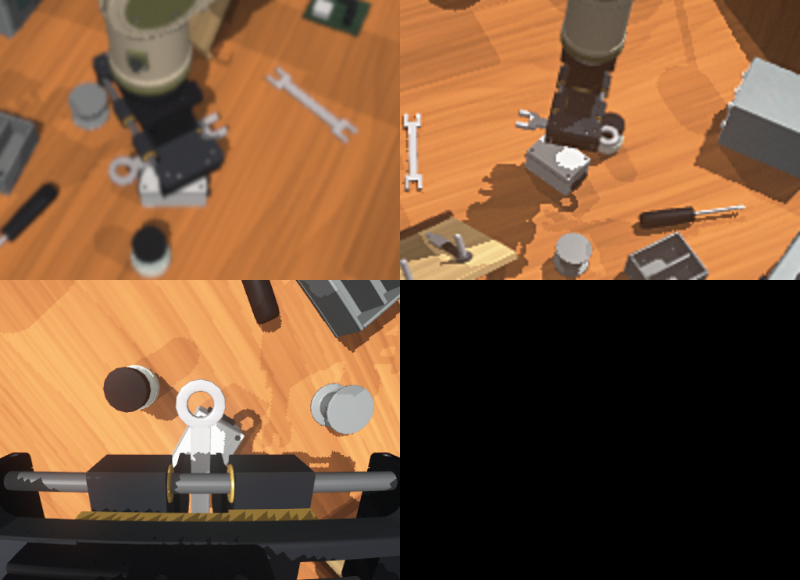

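Lifted, 14.5 mm wide in the jaws; spanner level, eye ahead of the fingers, module still in place. Now over the board.

```bash
python3 - <<'E'
from m import *
to([.5608,-.0346,.16],97.95)
E
```

```text
t 4.7833 pos [0.4883 0.3039 0.1228] x [-0.001 -0.001 -1.   ] y ang -35.02 F [-1.5   0.63 -1.55] w 0.0148 j [ 0.02  0.44 -0.82  1.7   0.35  1.15 -1.5 ]
shift [-3.7  25.36 23.57] twist [np.float64(9.41), np.float64(-26.59), np.float64(45.41)]
```

```bash
python3 - <<'E'
from m import *
to([.553,-.0357,.16],97.95)
print(onz(S,(197,178),.006),onz(S,(246,155),.003), onz(S,(244,174),.003))
E
```

```text
t 4.7833 pos [0.4883 0.3039 0.1228] x [-0.001 -0.001 -1.   ] y ang -35.02 F [-1.5   0.63 -1.55] w 0.0148 j [ 0.02  0.44 -0.82  1.7   0.35  1.15 -1.5 ]
shift [-3.7  24.79 24.11] twist [np.float64(9.41), np.float64(-26.59), np.float64(45.41)]
[ 0.3958432  -0.08019919  0.006     ] [0.36554321 0.09286324 0.003     ] [0.43220931 0.06111702 0.003     ]
```

drive_tool(
  motion=[
    [-6,0,0,0],
    [-12,0,0,0],
    [-14,3,3,0],
    [-14,25.8,22.9,5],
    [-14,25.8,22.9,9.4],
    [-14,25.8,22.9,9.4],
    [-14,25.8,22.9,9.4],
    [-14,25.8,22.9,9.4],
    [-14,25.8,22.9,9.4],
    [-14,25.8,22.9,9.4],
    [-14,25.8,22.9,9.4],
    [-14,25.8,22.9,9.4],
    [-14,25.8,22.9,9.4],
    [-14,25.8,22.9,9.4],
    [-9,25.8,22.9,9.4],
    [-7,25.8,22.9,9.4],
    [-7,25.8,22.9,9.4],
    [-7,25.8,22.9,9.4],
  ],
)

```text
time: 6.28
ee_pos: [0.5677, -0.0298, 0.193]
eef_rot: [-0.704, -0.05, 0.706, -0.05]
ft_force: [0.2, 0.8, -0.8]
width: 0.0147
```

```bash
cat > look.py <<'E'
from m import *
import sys
def look(n,boxes=((170,90,350,250),(150,110,330,270))):
    a=[]
    for nm,(x0,y0,x1,y1) in zip(['side','scene'],boxes):
        im=r.camera(nm)[:,:,::-1]; cv2.imwrite(f'pics/{nm}_{n}.png',im)
        a.append(cv2.resize(im[y0:y1,x0:x1],(400,int(400*(y1-y0)/(x1-x0))),interpolation=cv2.INTER_CUBIC))
    h=min(x.shape[0] for x in a); im=np.hstack([x[:h] for x in a])
    cv2.imwrite(f'pics/{n}.png',im)
E
python3 - <<'E'
from look import *
look('l3'); to([.553,-.0357,.126],97.95)
E
```

```text
t 6.3833 pos [ 0.5695 -0.0302  0.1957] x [ 0.002  0.    -1.   ] y ang -81.93 F [ 1.33  0.04 -0.1 ] w 0.0148 j [ 0.46  0.29 -0.58  1.65  0.17  1.25 -1.58]
shift [6.97 0.32 1.73] twist [np.float64(0.02), np.float64(-35.98), np.float64(36.02)]
```

View pics/l3.png

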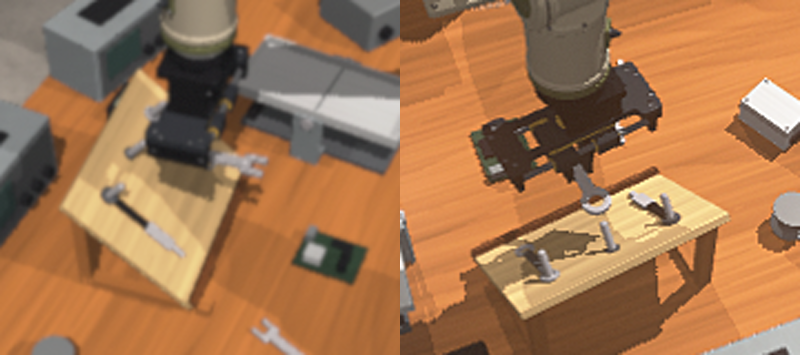

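Scene view: the ring is level just robot-side of the middle (empty) peg. Backing off, then lowering toward the bare board area.

drive_tool(
  motion=[
    [0,0.3,1.7,0],
    [2,0.3,1.7,0],
    [4,0.3,1.7,0],
    [5.5,0.3,1.7,0],
    [6,0.3,1.7,0],
    [6,0.3,1.7,0],
    [6,0.3,1.7,0],
  ],
)

```text
time: 6.97
ee_pos: [0.5532, -0.0362, 0.1354]
eef_rot: [0.706, 0.049, -0.705, 0.049]
ft_force: [0.3, 1.0, -0.8]
width: 0.0149
```

drive_tool(
  motion=[
    [0.5,0,0,0],
    [1,0,0,0],
    [1.5,0,0,0],
    [2,0,0,0],
    [2,0,0,0],
  ],
)

```text
time: 7.38
ee_pos: [0.5519, -0.0366, 0.1128]
eef_rot: [-0.705, -0.049, 0.706, -0.049]
ft_force: [0.2, 0.3, -0.4]
width: 0.0148
```

drive_tool(
  motion=[
    [0.5,0,0,0],
    [1,0,0,0],
    [1.4,0,0,0],
    [1.4,0,0,0],
  ],
)

```text
time: 7.72
ee_pos: [0.5518, -0.0365, 0.0988]
eef_rot: [-0.705, -0.049, 0.706, -0.049]
ft_force: [-0.2, -0.3, 0.0]
width: 0.0148
```

```bash
python3 - <<'E'
from look import *
look('l4'); to([.553,-.0357,.086],97.95)
E
```

```text
t 7.8167 pos [ 0.5519 -0.0365  0.0994] x [-0.001  0.    -1.   ] y ang -82.01 F [-0.65 -0.05 -1.7 ] w 0.0147 j [ 0.46  0.36 -0.56  1.79  0.22  1.06 -1.61]
shift [ 1.34 -0.06 -0.13] twist [np.float64(0.01), np.float64(-35.99), np.float64(36.01)]
```

View pics/l4.png

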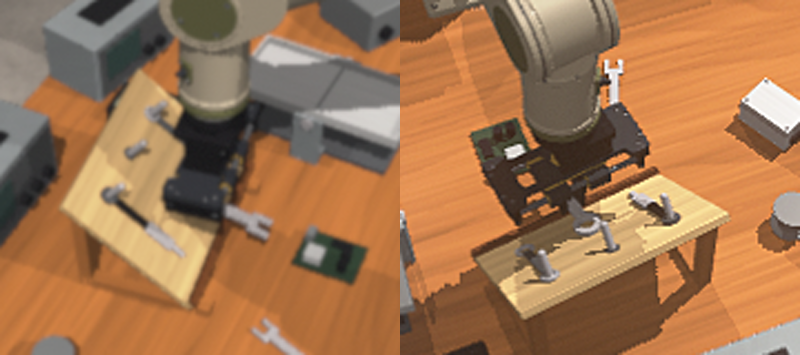

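Ring has touched the board and the spanner is pitching (eye up, tail dipping) at under 2 N. Continue to about 30°.

drive_tool(
  motion=[
    [0.5,0,0,0],
    [1,0,0,0],
    [1.5,0,0,0],
    [1.5,0,0,0],
    [1.5,0,0,0],
  ],
)

```text
time: 8.23
ee_pos: [0.5517, -0.0365, 0.0841]
eef_rot: [-0.705, -0.049, 0.706, -0.049]
ft_force: [-1.9, -1.5, 0.8]
width: 0.0145
```

drive_tool(
  motion=[
    [-1,0,0.7,0],
    [-3,0,1.5,0],
    [-5,0,2,0],
    [-7,0,2,0],
    [-9,0,2,0],
    [-10,0,2,0],
    [-10,0,2,0],
    [-10,0,2,0],
  ],
)

```text
time: 8.9
ee_pos: [0.5324, -0.0394, 0.1843]
eef_rot: [0.705, 0.049, -0.705, 0.049]
ft_force: [0.4, 0.1, -1.8]
width: 0.0148
```

```bash
python3 - <<'E'
from look import *
to([.553,-.0357,.086],97.95);look('l5'); 
W=r.calibration('wrist');np.save('w5.npy',W,allow_pickle=True);cv2.imwrite('pics/w5.png',r.camera('wrist')[:,:,::-1]);to([.553,-.0357,.086],97.95)
E
```

```text
t 8.9 pos [ 0.5324 -0.0394  0.1843] x [ 0. -0. -1.] y ang -82.01 F [ 0.39  0.09 -1.77] w 0.0148 j [ 0.51  0.22 -0.58  1.75  0.13  1.2  -1.54]
shift [ 9.83 -0.08 -2.09] twist [np.float64(0.01), np.float64(-35.99), np.float64(36.01)]
t 9.05 pos [ 0.5318 -0.0393  0.1833] x [-0.002  0.    -1.   ] y ang -82.01 F [ 0.17 -0.01 -1.79] w 0.0147 j [ 0.51  0.22 -0.58  1.75  0.13  1.2  -1.54]
shift [ 9.72 -0.06 -2.17] twist [np.float64(0.01), np.float64(-35.99), np.float64(36.01)]
```

View pics/l5.png

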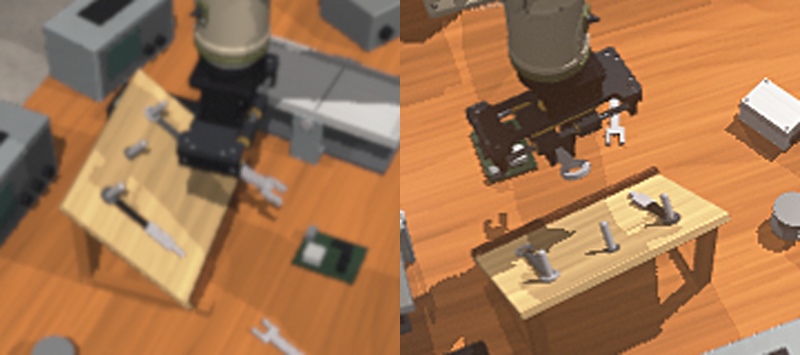

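View pics/w5.png

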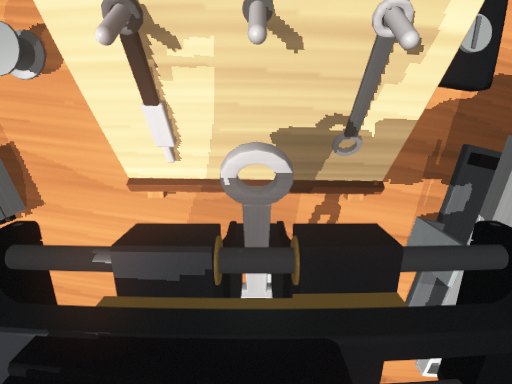

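Wrist view: spanner tilted eye-up, ring centre at (257,174) 74 px wide; the bare middle peg lies dead ahead, tip (257,33).

```bash
python3 - <<'E'
from h import *
np.set_printoptions(precision=4,suppress=True)
W=np.load('w5.npy',allow_pickle=True).item(); S=None
from m import S,D
Rw=R.from_quat(W['orientation']).as_matrix(); print('cam',W['xyz'],'view',-Rw[:,2])
T=np.array([.5321,-.0394,.1838])
xb=np.array([.990,.138,0]);yb=np.array([-.138,.990,0])
def at(uv,depth):
    o,d=ray(W,uv); return o+d*depth/np.dot(d,-Rw[:,2])
for dep in(.134,.137,.140):
    e=at((257,174),dep); v=e-T; print('eye',e,'fwd',v@xb*1000,'lat',v@yb*1000,'dz',v[2]*1000)
# intersect with circle of radius 50.7 about pivot T+(0,0,-.0156)
for th in range(20,46,3):
    P=T+[0,0,-.0156]+.0507*(np.cos(np.radians(th))*xb+np.array([0,0,np.sin(np.radians(th))]))
    P2=T+[0,0,-.0156]+.0687*(np.cos(np.radians(th))*xb+np.array([0,0,np.sin(np.radians(th))]))
    print(th,proj(W,[P,P2]).round(1).tolist())
foot=np.array([.6628,-.0204,.142]); n=-.643*xb+np.array([0,0,.766])
print('pred tip,foot px',proj(W,[foot+.033*n,foot]))
for z in(.166,.168): print('tip',onz(W,(257,33),z), 'pred',foot+n*(z-.142)/.766)
E
```

```text
cam [ 0.603  -0.028   0.3253] view [-0.258  -0.0344 -0.9655]
eye [ 0.5781 -0.0317  0.1933] fwd 46.641756415098 lat 1.3157551618308394 dz 9.50053126743719
eye [ 0.5776 -0.0317  0.1903] fwd 46.08006707415638 lat 1.3123859176494146 dz 6.5449135516228445
eye [ 0.577  -0.0318  0.1874] fwd 45.518377733214756 lat 1.3090166734679909 dz 3.589295835808526
20 [[259.6, 169.2], [259.9, 135.6]]
23 [[259.7, 172.0], [260.0, 138.9]]
26 [[259.7, 175.2], [260.0, 142.8]]
29 [[259.7, 178.6], [260.1, 147.3]]
32 [[259.8, 182.4], [260.2, 152.3]]
35 [[259.8, 186.5], [260.2, 157.8]]
38 [[259.8, 190.9], [260.3, 164.0]]
41 [[259.9, 195.6], [260.3, 170.7]]
44 [[259.9, 200.6], [260.4, 177.9]]
pred tip,foot px [[258.2521  42.2758]
 [258.1286  15.3772]]
tip [ 0.6465 -0.022   0.166 ] pred [ 0.6429 -0.0232  0.166 ]
tip [ 0.6459 -0.0221  0.168 ] pred [ 0.6412 -0.0234  0.168 ]
```

```bash
python3 - <<'E'
from m import *
to([.585,-.0323,.1776],97.95)
E
```

```text
t 9.05 pos [ 0.5318 -0.0393  0.1833] x [-0.002  0.    -1.   ] y ang -82.01 F [ 0.17 -0.01 -1.79] w 0.0147 j [ 0.51  0.22 -0.58  1.75  0.13  1.2  -1.54]
shift [ 0.55  0.05 -5.37] twist [np.float64(0.01), np.float64(-35.99), np.float64(36.01)]
```

drive_tool(
  motion=[
    [-0.3,0,-2,0],
    [-0.3,0,-4,0],
    [0,0,-5.4,0],
    [0.4,0,-5.4,0],
    [0.4,0,-5.4,0],
    [0.4,0,-5.4,0],
  ],
)

```text
time: 9.55
ee_pos: [0.585, -0.0318, 0.1796]
eef_rot: [-0.705, -0.049, 0.706, -0.049]
ft_force: [-0.7, -1.2, -0.6]
width: 0.0147
```

```bash
python3 - <<'E'
from look import *
W=r.calibration('wrist');np.save('w6.npy',W,allow_pickle=True)
to([.585,-.0323,.1776],97.95)
cv2.imwrite('pics/w6.png',r.camera('wrist')[:,:,::-1])
look('l6')
crop('pics/w6.png','pics/w6c.png',180,60,340,220,4)
crop('pics/scene_l6.png','pics/s6c.png',210,180,290,240,8)
crop('pics/side_l6.png','pics/d6c.png',200,120,280,180,8)
E
```

```text
t 9.55 pos [ 0.585  -0.0318  0.1796] x [-0.002  0.    -1.   ] y ang -81.99 F [-0.67 -1.2  -0.61] w 0.0147 j [ 0.45  0.35 -0.57  1.62  0.2   1.23 -1.6 ]
shift [0.2  0.05 0.  ] twist [np.float64(0.01), np.float64(-35.99), np.float64(36.01)]
```

View pics/w6c.png

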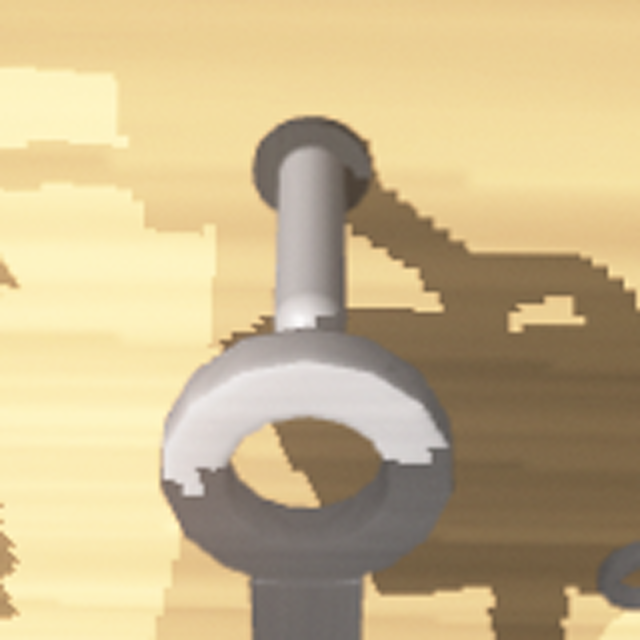

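View pics/s6c.png

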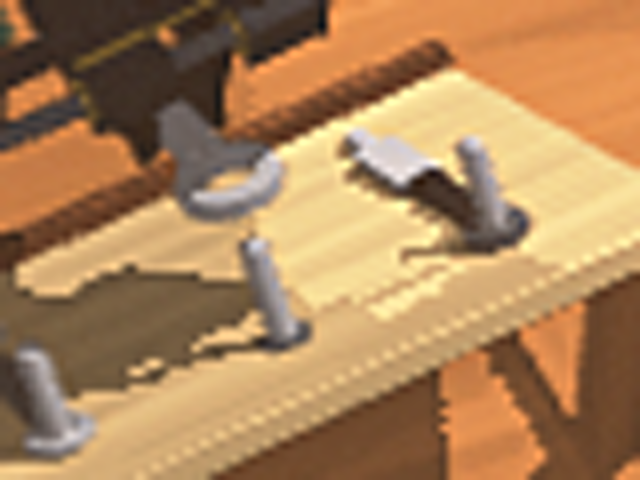

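View pics/d6c.png

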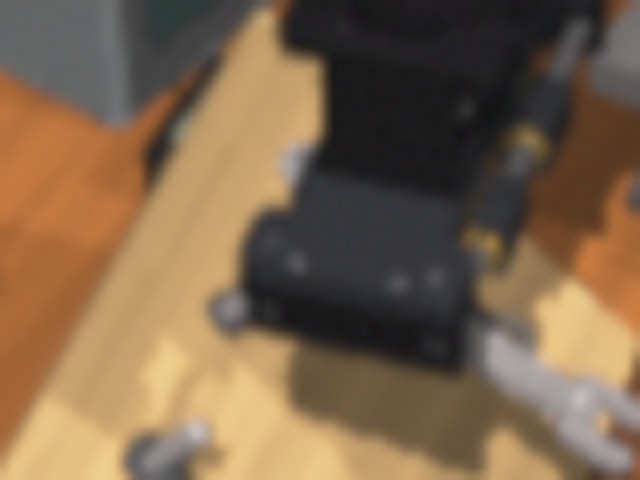

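```bash
python3 - <<'E'
from h import *
np.set_printoptions(precision=4,suppress=True)
W=np.load('w6.npy',allow_pickle=True).item()
xb=np.array([.990,.138,0]);yb=np.array([-.138,.990,0]); n=-.643*xb+np.array([0,0,.766])
c=lambda x,y:(180+x/4-.375,60+y/4-.375)
f=onz(W,c(314,163),.142); print('foot',f, onz(W,c(312,165),.142))
for f0 in (f,np.array([.6628,-.0204,.142])): print((4*(proj(W,[f0,f0+.02*n,f0+.033*n,f0+.038*n])-[179.6,59.6])).round(0).tolist())
T=np.array([.585,-.0318,.1796]); e=T+.0457*xb+.0013*yb+[0,0,.0065]
print((4*(proj(W,[e,e+[0,0,.004],e-xb*.0+yb*.018,e-yb*.018])-[179.6,59.6])).round(0).tolist())
a=f-e; print('foot-eye: along xb',a@xb*1000,'lat',a@yb*1000,'z',a[2]*1000, 'along n', -a@n*1000,'slope',a@(.766*xb+[0,0,.643])*1000)
E
```

```text
foot [ 0.6676 -0.0197  0.142 ] [ 0.6673 -0.0194  0.142 ]
[[314.0, 163.0], [314.0, 250.0], [314.0, 315.0], [315.0, 341.0]]
[[314.0, 196.0], [315.0, 285.0], [315.0, 351.0], [315.0, 378.0]]
[[309.0, 462.0], [309.0, 469.0], [162.0, 462.0], [456.0, 463.0]]
foot-eye: along xb 37.773004928891176 lat -0.6881372099956192 z -44.10000000000003 along n 58.06864216927705 slope 0.5778217755306211
```

Relative to the peg, the eye is within 1 mm of the axis, 58 mm out. Going in along the peg in steps.

drive_tool(
  motion=[
    [0.5,0.1,-0.45,0],
    [1,0.1,-0.85,0],
    [1.4,0.1,-1.2,0],
    [1.8,0.1,-1.55,0],
    [2.1,0.1,-1.8,0],
    [2.1,0.1,-1.8,0],
    [2.1,0.1,-1.8,0],
  ],
)

```text
time: 10.28
ee_pos: [0.6039, -0.0301, 0.1594]
eef_rot: [-0.705, -0.049, 0.706, -0.049]
ft_force: [0.7, -0.5, -1.0]
width: 0.0148
```

```bash
python3 - <<'E'
from look import *
W=r.calibration('wrist');np.save('w7.npy',W,allow_pickle=True)
to([.585,-.0323,.1776],97.95)
cv2.imwrite('pics/w7.png',r.camera('wrist')[:,:,::-1])
look('l7')
crop('pics/w7.png','pics/w7c.png',180,60,340,220,3)
crop('pics/scene_l7.png','pics/s7c.png',210,180,290,240,6)
a=cv2.imread('pics/w7c.png')[:360];b=cv2.imread('pics/s7c.png');h=min(a.shape[0],b.shape[0]);cv2.imwrite('pics/b7.png',np.hstack([a[:h,:400],b[:h,:400]]))
E
```

```text
t 10.2833 pos [ 0.6039 -0.0301  0.1594] x [-0.001  0.    -1.   ] y ang -82.0 F [ 0.72 -0.52 -0.99] w 0.0148 j [ 0.42  0.4  -0.56  1.6   0.23  1.21 -1.62]
shift [-1.82 -0.05  1.9 ] twist [np.float64(0.01), np.float64(-35.99), np.float64(36.01)]
```

View pics/b7.png

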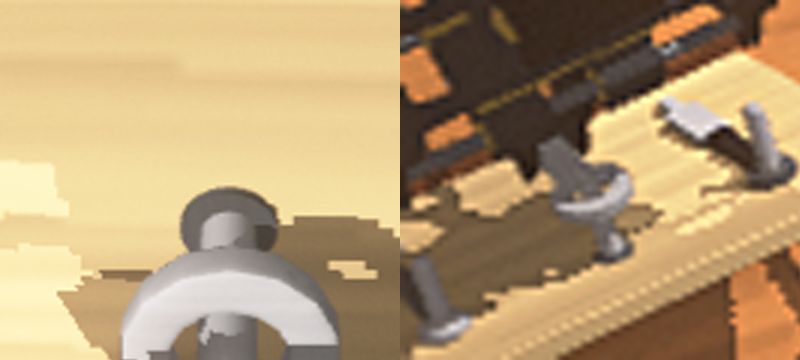

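The peg shows inside the hole in both views. Continue down the peg.

drive_tool(
  motion=[
    [0.4,0,-0.35,0],
    [0.8,0,-0.65,0],
    [1.2,0,-1,0],
    [1.2,0,-1,0],
    [1.2,0,-1,0],
  ],
)

```text
time: 10.85
ee_pos: [0.6137, -0.0287, 0.1472]
eef_rot: [-0.705, -0.049, 0.706, -0.049]
ft_force: [-0.7, 0.1, -1.6]
width: 0.0147
```

```bash
cat > v.py <<'E'
from look import *
def v(k):
    W=r.calibration('wrist');np.save(f'w{k}.npy',W,allow_pickle=True)
    to([.585,-.0323,.1776],97.95)
    cv2.imwrite(f'pics/w{k}.png',r.camera('wrist')[:,:,::-1])
    look(f'l{k}')
    a=cv2.resize(cv2.imread(f'pics/w{k}.png')[60:260,160:360],(400,400));b=cv2.resize(cv2.imread(f'pics/scene_l{k}.png')[170:250,210:290],(400,400),interpolation=cv2.INTER_CUBIC);cv2.imwrite(f'pics/b{k}.png',np.hstack([a,b]))
E
python3 -c "
from v import *
v(8)"
```

```text
t 10.85 pos [ 0.6137 -0.0287  0.1472] x [-0.001  0.    -1.   ] y ang -82.0 F [-0.68  0.13 -1.64] w 0.0147 j [ 0.41  0.43 -0.56  1.58  0.24  1.2  -1.63]
shift [-3.04 -0.05  2.89] twist [np.float64(0.01), np.float64(-35.99), np.float64(36.01)]
```

View pics/b8.png

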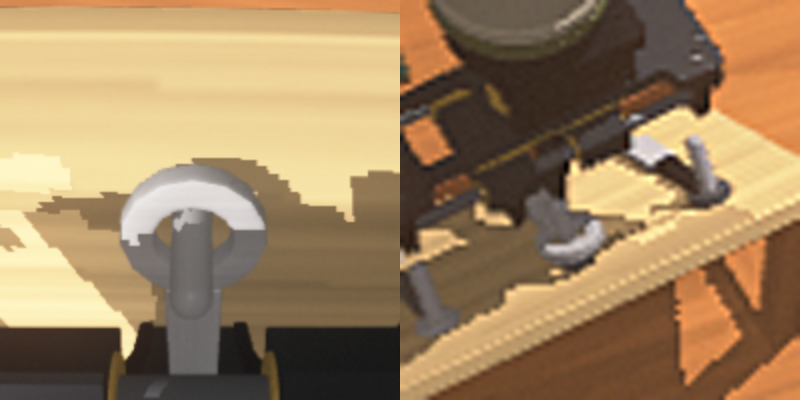

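Fully threaded: peg stands through the ring in both views. Open.

drive_tool(
  motion=[
    [0,0,0,0],
    [0,0,0,0],
    [0,0,0,0],
    [0,0,0,0],
    [0,0,0,0],
    [0,0,0,0],
    [0,0,0,0],
  ],
  grip=140,
)

```text
time: 11.58
ee_pos: [0.6138, -0.0289, 0.1478]
eef_rot: [0.705, 0.049, -0.705, 0.049]
ft_force: [-0.0, 0.3, -0.1]
width: 0.0388
```

```bash
python3 -c "
from v import *
v(9)"
```

```text
t 11.5833 pos [ 0.6138 -0.0289  0.1478] x [ 0. -0. -1.] y ang -82.01 F [-0.04  0.33 -0.12] w 0.0388 j [ 0.41  0.43 -0.56  1.58  0.24  1.2  -1.63]
shift [-2.98 -0.06  2.9 ] twist [np.float64(0.01), np.float64(-35.99), np.float64(36.01)]
```

View pics/b9.png

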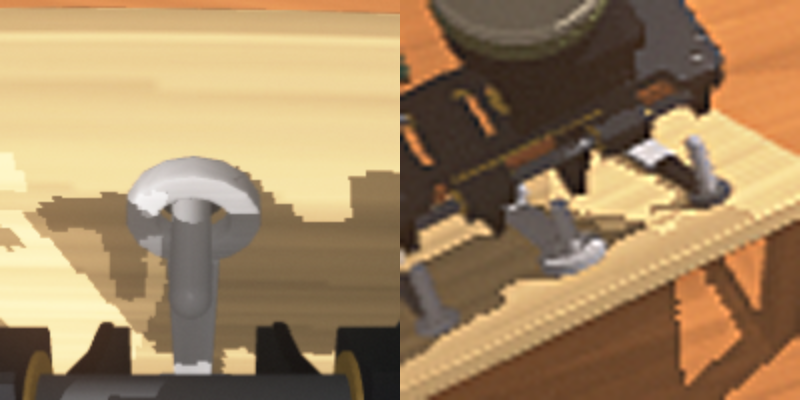

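View pics/l9.png

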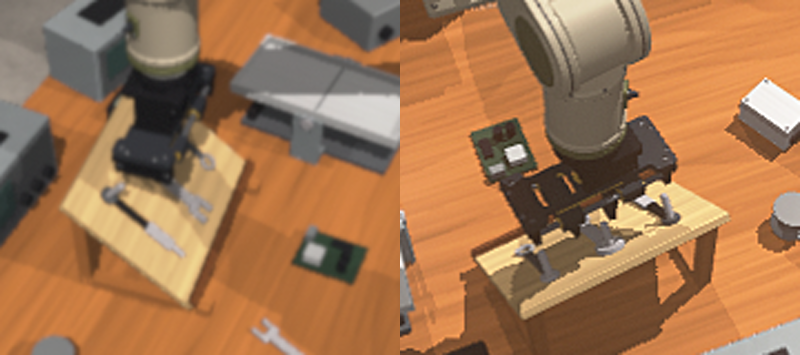

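Released: it dropped flat on the slope. Back off straight up and check.

drive_tool(
  motion=[
    [-1,0,0,0],
    [-3,0,0,0],
    [-6,0,0,0],
    [-9,0,3,0],
    [-10,0,6,0],
    [-10,0,9,0],
    [-10,0,9,0],
    [-10,0,9,0],
  ],
)

```text
time: 12.4
ee_pos: [0.524, -0.0419, 0.2491]
eef_rot: [0.706, 0.048, -0.705, 0.05]
ft_force: [0.3, 0.0, 0.1]
width: 0.0389
```

```bash
python3 -c "
from v import *
v(10)
crop('pics/side_l10.png','pics/d10.png',190,115,290,235,5)
"
```

```text
t 12.4 pos [ 0.524  -0.0419  0.2491] x [ 0.002 -0.002 -1.   ] y ang -82.06 F [0.29 0.01 0.09] w 0.0389 j [ 0.53  0.15 -0.59  1.69  0.09  1.33 -1.51]
shift [ 7.16 -0.12 -6.16] twist [np.float64(-0.0), np.float64(-36.0), np.float64(36.0)]
```

View pics/w10.png

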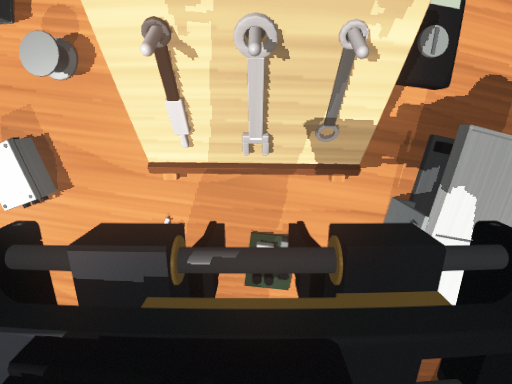

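View pics/d10.png

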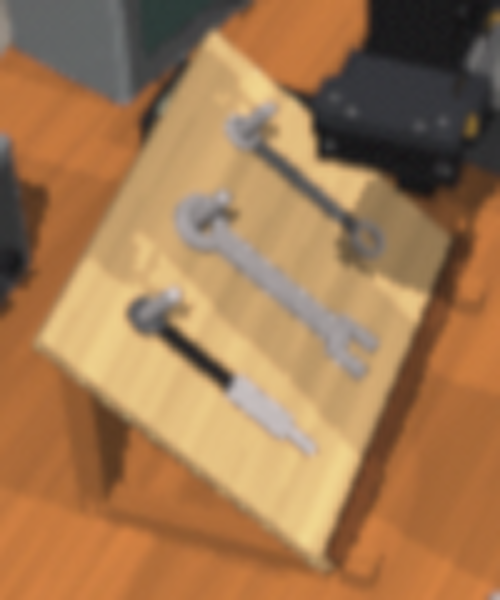

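View pics/b10.png

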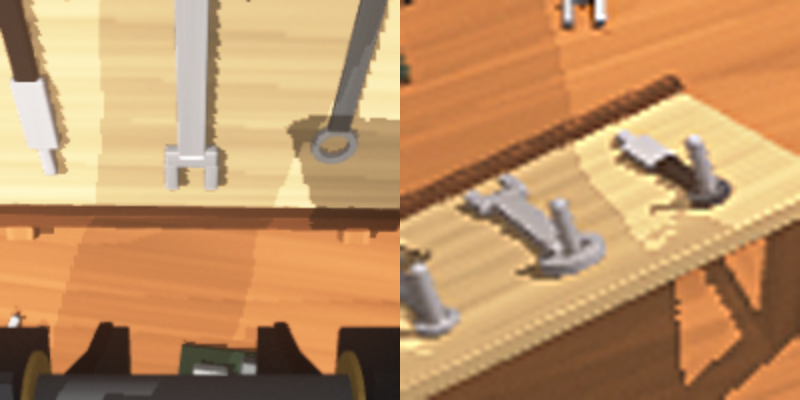

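Spanner hangs on the middle peg with its shank down the slope. I'll check the gap to the board with the two fixed views.

```bash
python3 - <<'E'
from m import *
np.set_printoptions(precision=4,suppress=True)
xb=np.array([.990,.138,0]); n=-.643*xb+np.array([0,0,.766]);f=np.array([.6635,-.0205,.142])
sc=lambda x,y:(210+(x-400)/5-.4,170+y/5-.4)
def T(nm,a,b):
    P,e=tri(S,a,D,b); print(nm,P,'err',e*1000,'off board mm',(P-f)@n*1000,'slope',(P-f)@(.766*xb+[0,0,.643])*1000)
T('ring',sc(573,255),d2(207,222))
T('jaw root',sc(484,205),d2(328,330))
T('key ring end? tip +y jaw',sc(468,210),d2(360,376)); T('jaw',sc(515,180),d2(375,340))
T('jawA',sc(468,210),d2(375,340)); T('jawB',sc(515,180),d2(360,376))
E
```

```text
ring [ 0.6572 -0.0227  0.1398] err 5.148236524766686 off board mm 2.5506584981746374 slope -6.431360531370577
jaw root [ 0.5787 -0.0402  0.0693] err 10.782895594819148 off board mm 0.048875784933853215 slope -113.10564666415281
key ring end? tip +y jaw [ 0.5583 -0.0441  0.0328] err 11.78544116919414 off board mm -14.569722076306137 slope -152.5139120051195
jaw [ 0.5577 -0.0287  0.072 ] err 20.81707525843785 off board mm 14.457843922471247 slope -126.0590799731665
jawA [ 0.561  -0.0524  0.0509] err 6.1004655817097095 off board mm -1.6951399049125673 slope -139.66361437860908
jawB [ 0.555  -0.0205  0.0543] err 3.540913620555125 off board mm 1.911078034024827 slope -138.6470573494119
```

Ring ~2.5 mm and jaw ~0 mm off the board, jaw tips at -140 mm slope (expected -140.5): it's down flat. Now the module.

```bash
python3 - <<'E'
from m import *
np.set_printoptions(precision=4,suppress=True)
for nm,f,c,box in [('scene','pics/scene_l10.png',S,(290,130,355,190)),('side','pics/side_l10.png',D,(205,260,270,315))]:
    im=cv2.imread(f); x0,y0,x1,y1=box; k=im[y0:y1,x0:x1].astype(int)
    m=((k.min(2)>(185 if nm=='scene' else 165))&(k.max(2)-k.min(2)<30)).astype(np.uint8)
    m=cv2.morphologyEx(m,cv2.MORPH_CLOSE,np.ones((3,3),np.uint8))
    cs,_=cv2.findContours(m,0,2); b=max(cs,key=cv2.contourArea)
    P=np.array([onz(c,p[0]+[x0,y0],.044)[:2]*1000 for p in b],np.float32); 
    rc=cv2.minAreaRect(P); print(nm,rc)
    s=8; o=cv2.resize(im[y0:y1,x0:x1],None,fx=s,fy=s); cv2.drawContours(o,[b*s+4],-1,(0,0,255),1); cv2.imwrite(f'pics/mod_{nm}.png',o)
E
```

```text
scene ((481.4175720214844, 290.2275695800781), (80.97195434570312, 54.00436019897461), 25.955307006835938)
side ((478.54571533203125, 292.7896728515625), (81.564697265625, 51.30495071411133), 25.726598739624023)
```

View pics/mod_scene.png

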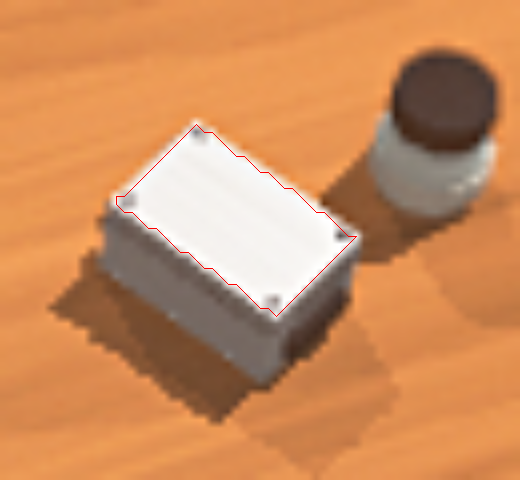

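View pics/mod_side.png

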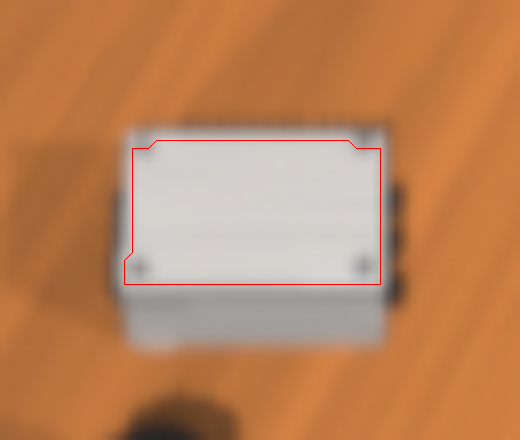

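```bash
python3 - <<'E'
from m import *
to([.4805,.2907,.14],115.85)
E
```

```text
t 12.55 pos [ 0.5253 -0.0412  0.248 ] x [ 0.001  0.    -1.   ] y ang -82.0 F [0.42 0.55 0.67] w 0.039 j [ 0.53  0.16 -0.59  1.68  0.09  1.33 -1.51]
shift [ 10.81 -33.49  -0.17] twist [np.float64(-3.57), np.float64(-39.57), np.float64(32.43)]
```

drive_tool(
  motion=[
    [0,-33.5,-0.2,-1.2],
    [0,-33.5,-0.2,-2.4],
    [0,-33.5,-0.2,-3.57],
    [0,-33.5,-0.2,-3.57],
    [0,-33.5,-0.2,-3.57],
    [0,-33.5,-0.2,-3.57],
    [0,-33.5,-0.2,-3.57],
    [0,-33.5,-0.2,-3.57],
    [0,-33.5,-0.2,-3.57],
    [4,-33.5,-0.2,-3.57],
    [8,-33.5,-0.2,-3.57],
    [10.8,-33.5,-0.2,-3.57],
    [10.8,-33.5,-0.2,-3.57],
    [10.8,-33.5,-0.2,-3.57],
  ],
  grip=40,
)

```text
time: 13.72
ee_pos: [0.4797, 0.291, 0.1391]
eef_rot: [-0.688, -0.159, 0.69, -0.158]
ft_force: [-0.4, 0.8, -0.2]
width: 0.0732
```

```bash
python3 - <<'E'
from m import *
W=r.calibration('wrist');to([.4805,.2907,.028],115.85);cv2.imwrite('pics/w11.png',r.camera('wrist')[:,:,::-1])
h=np.array([.4805,.2907,.044]);a=np.radians(25.85);u=np.array([np.cos(a),np.sin(a),0]);w=np.array([-u[1],u[0],0])
print(proj(W,[h+sx*.042*u+sy*.028*w for sx,sy in((1,1),(1,-1),(-1,1),(-1,-1))]).round(0).tolist())
E
```

```text
t 13.7167 pos [0.4797 0.291  0.1391] x [-0.003 -0.    -1.   ] y ang -64.13 F [-0.38  0.76 -0.18] w 0.0732 j [ 0.04  0.39 -0.81  1.72  0.3   1.16 -1.97]
shift [11.11  0.07 -0.09] twist [np.float64(0.0), np.float64(-36.0), np.float64(36.0)]
[[225.0, 156.0], [292.0, 156.0], [228.0, 248.0], [289.0, 248.0]]
```

View pics/w11.png

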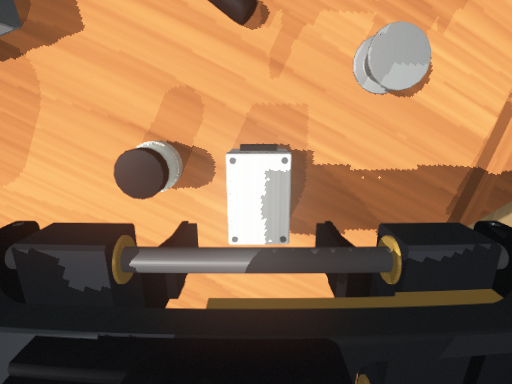

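Module in the wrist view spans x 226–291, y 150–244, square between the open fingers. Shift 2 mm ahead and descend.

drive_tool(
  motion=[
    [3,0,-0.2,0],
    [6,0,-0.2,0],
    [8.5,0,-0.2,0],
    [10,0,-0.2,0],
    [11,0,-0.2,0],
    [11,0,-0.2,0],
    [11,0,-0.2,0],
  ],
)

```text
time: 14.35
ee_pos: [0.483, 0.2923, 0.0314]
eef_rot: [0.69, 0.158, -0.689, 0.158]
ft_force: [-0.0, -1.0, 0.8]
width: 0.0732
```

drive_tool(
  motion=[
    [0,0,0,0],
    [0,0,0,0],
    [0,0,0,0],
    [0,0,0,0],
    [0,0,0,0],
    [0,0,0,0],
    [0,0,0,0],
  ],
  grip=255,
  force=35,
)

```text
time: 14.93
ee_pos: [0.4826, 0.2914, 0.0306]
eef_rot: [0.69, 0.158, -0.689, 0.158]
ft_force: [-0.4, -1.8, 6.3]
width: 0.0555
```

drive_tool(
  motion=[
    [0,0,0,0],
    [-0.5,0,0,0],
    [-2,0,0,0],
    [-4,0,0,0],
    [-7,0,0,0],
    [-10,0,0,0],
    [-13,0,0,0],
    [-16,0,0,0],
    [-18,0,0,0],
    [-18,0,0,0],
    [-18,0,0,0],
  ],
)

```text
time: 15.85
ee_pos: [0.4819, 0.2916, 0.2099]
eef_rot: [0.69, 0.158, -0.689, 0.158]
ft_force: [-0.5, -0.4, -5.4]
width: 0.0557
```

```bash
python3 - <<'E'
from look import *
to([.5516,-.3215,.20],86.65)
W=r.calibration('wrist');np.save('w12.npy',W,allow_pickle=True)
look('l12',((150,180,330,340),(250,70,430,230)));cv2.imwrite('pics/w12.png',r.camera('wrist')[:,:,::-1])
E
```

```text
t 15.85 pos [0.4819 0.2916 0.2099] x [ 0.001  0.    -1.   ] y ang -64.16 F [-0.47 -0.35 -5.43] w 0.0557 j [ 0.07  0.32 -0.83  1.64  0.25  1.29 -1.93]
shift [ 0.99 58.22 20.45] twist [np.float64(5.84), np.float64(-30.16), np.float64(41.84)]
```

View pics/l12.png

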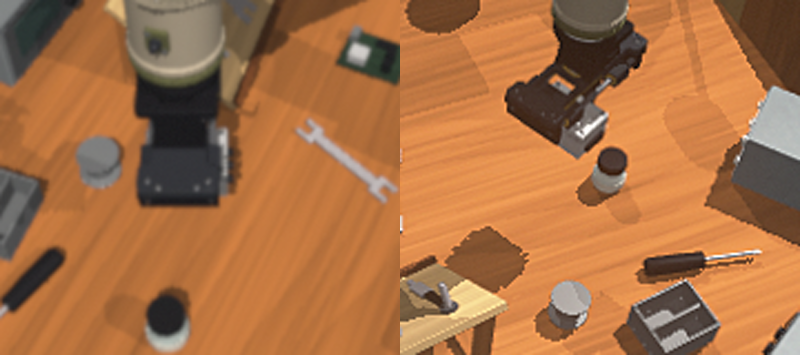

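View pics/w12.png

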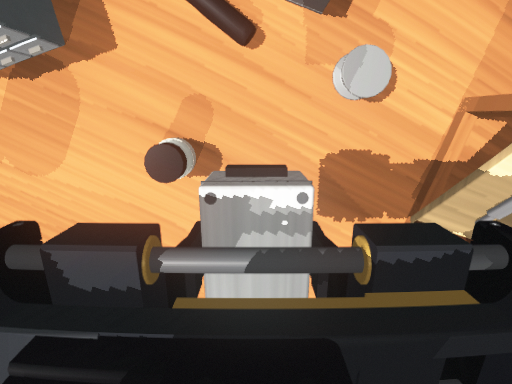

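drive_tool(
  motion=[
    [-2,2,0.7,0],
    [-4,6,2.1,0],
    [-4,58.2,20.4,1],
    [-4,58.2,20.4,2],
    [-4,58.2,20.4,3],
    [-4,58.2,20.4,4],
    [-4,58.2,20.4,5],
    [-4,58.2,20.4,5.84],
    [-4,58.2,20.4,5.84],
    [-4,58.2,20.4,5.84],
    [-4,58.2,20.4,5.84],
    [-4,58.2,20.4,5.84],
    [-4,58.2,20.4,5.84],
    [-4,58.2,20.4,5.84],
    [-4,58.2,20.4,5.84],
    [-4,58.2,20.4,5.84],
    [-4,58.2,20.4,5.84],
    [-4,58.2,20.4,5.84],
    [-2,58.2,20.4,5.84],
    [-2,58.2,20.4,5.84],
  ],
)

```text
time: 17.67
ee_pos: [0.5509, -0.319, 0.2256]
eef_rot: [-0.705, 0.019, 0.709, 0.021]
ft_force: [-0.8, 0.7, -4.6]
width: 0.0559
```

```bash
python3 - <<'E'
from look import *
to([.5516,-.3215,.14],86.65)
W=r.calibration('wrist');np.save('w13.npy',W,allow_pickle=True)
cv2.imwrite('pics/w13.png',r.camera('wrist')[:,:,::-1]);look('l13',((230,40,410,200),(60,130,240,290)))
E
```

```text
t 17.6667 pos [ 0.5509 -0.319   0.2256] x [-0.005  0.003 -1.   ] y ang -93.24 F [-0.82  0.7  -4.59] w 0.0559 j [ 0.76  0.4  -0.41  1.43  0.16  1.35 -1.28]
shift [ 8.56  0.27 -0.13] twist [np.float64(0.02), np.float64(-35.98), np.float64(36.02)]
```

View pics/l13.png

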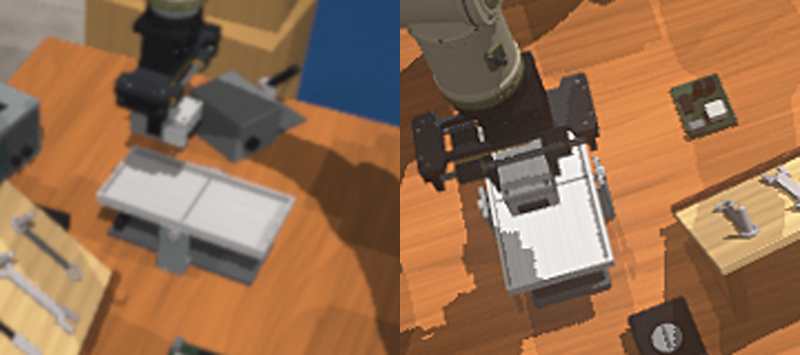

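View pics/w13.png

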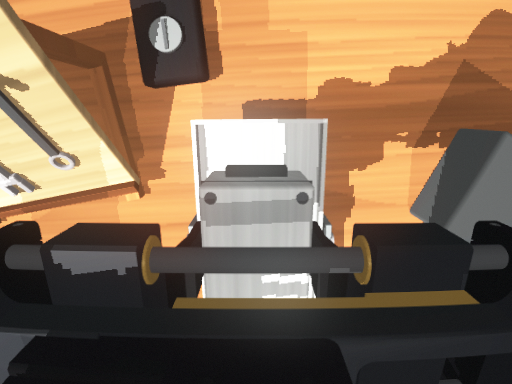

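```bash
python3 - <<'E'
from h import *
np.set_printoptions(precision=4,suppress=True)
W=np.load('w13.npy',allow_pickle=True).item()
L=onz(W,(192,120),.094);Rr=onz(W,(328,119),.094); print(L,Rr,(L+Rr)/2,'exp (.6195,-.3254)')
zt=.2256-.0305+.044
a=onz(W,(201,184),zt);b=onz(W,(312,184),zt); print('front edge',a,b,(a+b)/2,np.linalg.norm(a-b)); u=np.array([.9983,-.0585,0])
print('module ctr',(a+b)/2-.042*u)
E
```

```text
[ 0.6255 -0.2601  0.094 ] [ 0.6193 -0.3883  0.094 ] [ 0.6224 -0.3242  0.094 ] exp (.6195,-.3254)
front edge [ 0.595  -0.2939  0.2391] [ 0.5921 -0.3458  0.2391] [ 0.5936 -0.3198  0.2391] 0.051938046784918576
module ctr [ 0.5516 -0.3174  0.2391]
```

drive_tool(
  motion=[
    [2.5,0.2,-0.1,0],
    [5,0.2,-0.1,0],
    [7,0.2,-0.1,0],
    [8.5,0.2,-0.1,0],
    [9.5,0.2,-0.1,0],
    [10.2,0.2,-0.1,0],
    [10.2,0.2,-0.1,0],
    [10.2,0.2,-0.1,0],
    [10.2,0.2,-0.1,0],
  ],
)

```text
time: 18.57
ee_pos: [0.5535, -0.3235, 0.1291]
eef_rot: [0.707, -0.021, -0.706, -0.02]
ft_force: [0.2, 0.0, -2.9]
width: 0.0556
```

```bash
python3 - <<'E'
from look import *
to([.5525,-.321,.1115],86.65)
cv2.imwrite('pics/w14.png',r.camera('wrist')[:,:,::-1]);look('l14',((250,70,380,180),(70,150,180,260)))
to([.5525,-.321,.1115],86.65)
E
```

```text
t 18.5667 pos [ 0.5535 -0.3235  0.1291] x [ 0.002 -0.001 -1.   ] y ang -93.36 F [ 0.18  0.03 -2.88] w 0.0556 j [ 0.76  0.48 -0.39  1.53  0.19  1.17 -1.3 ]
shift [ 1.76 -0.25  0.12] twist [np.float64(-0.0), np.float64(-36.0), np.float64(36.0)]
t 18.7167 pos [ 0.5533 -0.3235  0.1287] x [ 0.001 -0.001 -1.   ] y ang -93.37 F [ 0.58  0.19 -3.5 ] w 0.056 j [ 0.76  0.48 -0.39  1.53  0.19  1.17 -1.3 ]
shift [ 1.72 -0.25  0.09] twist [np.float64(-0.0), np.float64(-36.0), np.float64(36.0)]
```

View pics/l14.png

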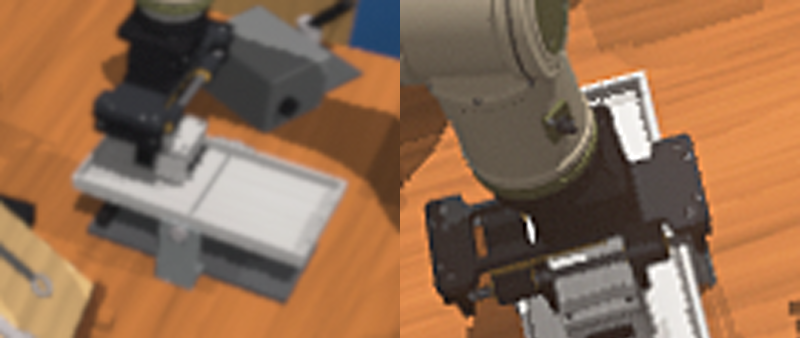

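View pics/w14.png

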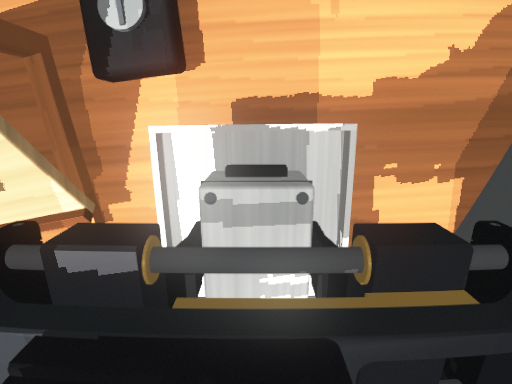

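Wrist view: tray walls at x 150 and 356 (centre 253), module centre 256 — shift 2 mm left and lower in small steps.

drive_tool(
  motion=[
    [0.4,-0.2,0.1,0],
    [0.8,-0.2,0.1,0],
    [1.1,-0.2,0.1,0],
    [1.3,-0.2,0.1,0],
    [1.3,-0.2,0.1,0],
    [1.3,-0.2,0.1,0],
    [1.3,-0.2,0.1,0],
  ],
)

```text
time: 19.3
ee_pos: [0.552, -0.3213, 0.1148]
eef_rot: [0.707, -0.021, -0.707, -0.021]
ft_force: [0.0, -0.4, -4.0]
width: 0.0556
```

```bash
python3 - <<'E'
from look import *
to([.5525,-.321,.1115],86.65)
for i in range(4): r.camera('side'); print(r.read_state()['ft_force'][2].round(2),r.read_state()['ee_pos'].round(4) if hasattr(r.read_state()['ee_pos'],'round') else r.read_state()['ee_pos'])
E
```

```text
t 19.3 pos [ 0.552  -0.3213  0.1148] x [ 0. -0. -1.] y ang -93.36 F [ 0.03 -0.44 -3.97] w 0.0556 j [ 0.75  0.49 -0.39  1.55  0.2   1.14 -1.31]
shift [ 0.33 -0.03 -0.05] twist [np.float64(-0.0), np.float64(-36.0), np.float64(36.0)]
-4.57 [ 0.552  -0.3213  0.1149]
-3.82 [ 0.5521 -0.3213  0.115 ]
-2.81 [ 0.5521 -0.3213  0.115 ]
-4.06 [ 0.5521 -0.3213  0.1149]
```

drive_tool(
  motion=[
    [0.1,0,0,0],
    [0.2,0,0,0],
    [0.2,0,0,0],
    [0.2,0,0,0],
  ],
)

```text
time: 19.83
ee_pos: [0.5519, -0.3212, 0.1126]
eef_rot: [-0.707, 0.021, 0.707, 0.021]
ft_force: [-1.5, -0.2, -3.8]
width: 0.0557
```

```bash
python3 - <<'E'
from look import *
to([.5525,-.321,.1115],86.65)
f=[]
for i in range(4): r.camera('side'); f.append(r.read_state()['ft_force'][2])
print(np.mean(f),f, r.read_state()['ee_pos'])
look('l15',((250,70,380,180),(70,150,180,260)))
E
```

```text
t 19.8333 pos [ 0.5519 -0.3212  0.1126] x [-0.  0. -1.] y ang -93.36 F [-1.51 -0.16 -3.79] w 0.0557 j [ 0.75  0.49 -0.39  1.55  0.2   1.14 -1.31]
shift [ 0.11 -0.02 -0.06] twist [np.float64(-0.0), np.float64(-36.0), np.float64(36.0)]
-3.8068272919268584 [np.float64(-4.278955697220969), np.float64(-3.979043016182013), np.float64(-4.473555191930282), np.float64(-2.4957552623741694)] [ 0.55197675 -0.32122375  0.11280841]
```

View pics/l15.png

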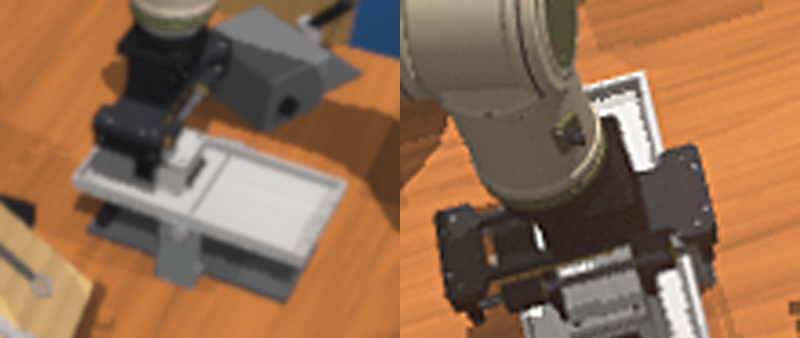

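drive_tool(
  motion=[
    [0.1,0,0,0],
    [0.1,0,0,0],
    [0.1,0,0,0],
    [0.1,0,0,0],
  ],
)

```text
time: 20.47
ee_pos: [0.552, -0.3212, 0.1118]
eef_rot: [0.707, -0.021, -0.707, -0.021]
ft_force: [0.4, -0.2, -3.9]
width: 0.0558
```

```bash
python3 - <<'E'
from look import *
f=[]
for i in range(6): r.camera('side'); f.append(r.read_state()['ft_force'][2])
print(np.mean(f),np.round(f,1), r.read_state()['ee_pos'])
E
```

```text
-3.780198145800991 [-3.5 -3.9 -3.5 -4.2 -4.4 -3.2] [ 0.55194714 -0.32120765  0.1117386 ]
```

drive_tool(
  motion=[
    [0.1,0,0,0],
    [0.1,0,0,0],
    [0.1,0,0,0],
    [0.1,0,0,0],
  ],
)

```text
time: 21.1
ee_pos: [0.5521, -0.3213, 0.1112]
eef_rot: [0.707, -0.021, -0.707, -0.021]
ft_force: [-0.5, 0.5, 1.8]
width: 0.0557
```

```bash
python3 - <<'E'
from look import *
f=[]
for i in range(6): r.camera('side'); f.append(r.read_state()['ft_force'][2])
print(np.mean(f),np.round(f,1), r.read_state()['ee_pos'])
E
```

```text
3.5921669840467128 [2.9 4.1 2.6 4.2 3.9 3.9] [ 0.5521504  -0.32127943  0.11103092]
```

Contact found (force rose to +3.6 N). Ease up half a millimetre and open.

drive_tool(
  motion=[
    [-0.05,0,0,0],
    [-0.05,0,0,0],
    [-0.05,0,0,0],
  ],
)

```text
time: 21.65
ee_pos: [0.5521, -0.3212, 0.1113]
eef_rot: [0.707, -0.021, -0.707, -0.021]
ft_force: [-0.7, 0.3, 1.9]
width: 0.0557
```

drive_tool(
  motion=[
    [0,0,0,0],
    [0,0,0,0],
    [0,0,0,0],
    [0,0,0,0],
    [0,0,0,0],
    [0,0,0,0],
    [0,0,0,0],
    [0,0,0,0],
    [0,0,0,0],
  ],
  grip=45,
)

```text
time: 22.4
ee_pos: [0.5519, -0.3212, 0.1112]
eef_rot: [0.707, -0.021, -0.707, -0.021]
ft_force: [0.2, 0.8, 0.5]
width: 0.0714
```

```bash
python3 - <<'E'
from look import *
to([.5525,-.321,.1115],86.65)
cv2.imwrite('pics/w16.png',r.camera('wrist')[:,:,::-1]);look('l16',((250,70,380,180),(70,150,180,260)))
E
```

```text
t 22.4 pos [ 0.5519 -0.3212  0.1112] x [ 0. -0. -1.] y ang -93.36 F [0.16 0.78 0.51] w 0.0714 j [ 0.75  0.49 -0.39  1.55  0.2   1.14 -1.31]
shift [-0.03 -0.02 -0.05] twist [np.float64(-0.0), np.float64(-36.0), np.float64(36.0)]
```

View pics/l16.png

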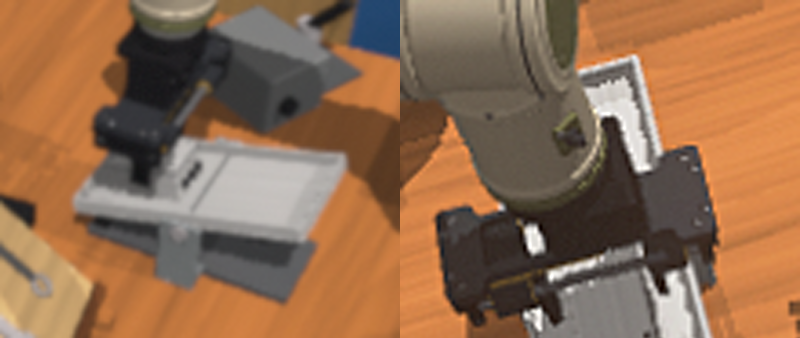

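View pics/w16.png

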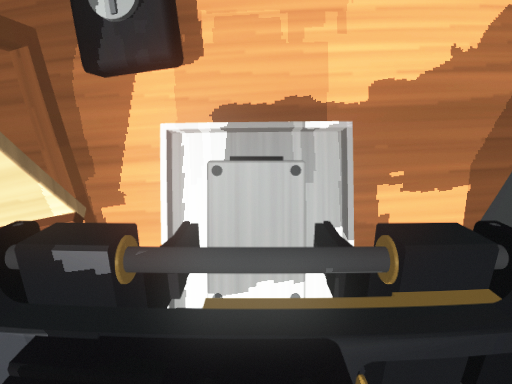

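The tray has tipped with the module between the open fingers. Rise straight up and check.

drive_tool(
  motion=[
    [-1,0,0,0],
    [-3,0,0,0],
    [-6,0,0,0],
    [-9,0,0,0],
    [-12,0,0,0],
    [-15,0,3,0],
    [-15,0,7,0],
    [-15,0,11,0],
    [-15,0,14,0],
    [-15,0,14,0],
    [-15,0,14,0],
  ],
)

```text
time: 23.47
ee_pos: [0.411, -0.3135, 0.2626]
eef_rot: [0.707, -0.022, -0.706, -0.021]
ft_force: [1.6, 0.5, 0.3]
width: 0.0718
```

```bash
python3 - <<'E'
from look import *
to([.5525,-.321,.1115],86.65)
W=r.calibration('wrist');np.save('w17.npy',W,allow_pickle=True)
cv2.imwrite('pics/w17.png',r.camera('wrist')[:,:,::-1]);look('l17',((250,70,380,180),(70,150,180,260)))
E
```

```text
t 23.4667 pos [ 0.411  -0.3135  0.2626] x [ 0.001 -0.002 -1.   ] y ang -93.48 F [1.61 0.54 0.3 ] w 0.0718 j [ 0.93  0.1  -0.39  1.7   0.04  1.35 -1.1 ]
shift [ 15.13  -0.14 -14.15] twist [np.float64(-0.03), np.float64(-36.03), np.float64(35.97)]
```

View pics/l17.png

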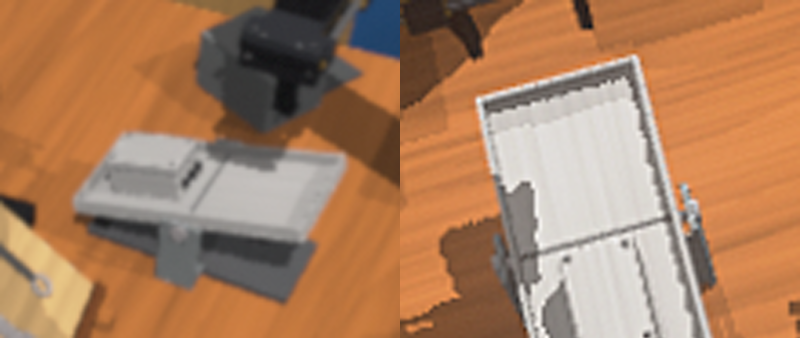

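View pics/w17.png

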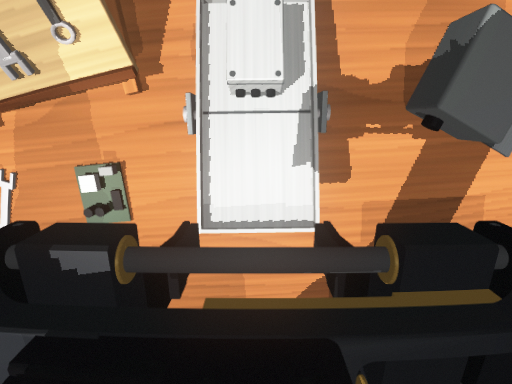

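View pics/side_l17.png

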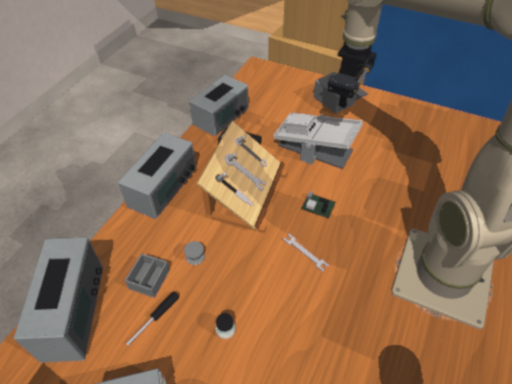

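View pics/scene_l17.png

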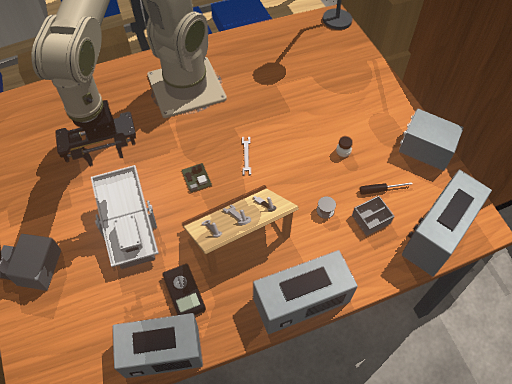

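```bash
python3 - <<'E'
from h import *
crop('pics/scene_l17.png','pics/s17c.png',85,160,170,275,5)
crop('pics/side_l17.png','pics/d17c.png',265,100,370,170,7)
E
```

View pics/s17c.png

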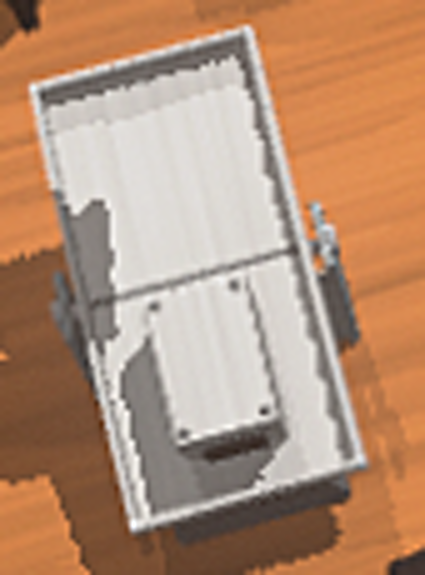

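View pics/d17c.png

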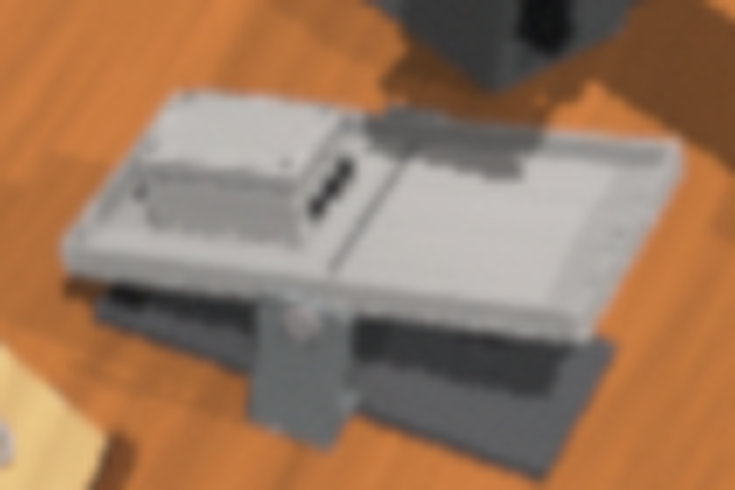

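```bash
python3 - <<'E'
from m import *
np.set_printoptions(precision=4,suppress=True)
s3=lambda *p:c(p,85,160,5); d3=lambda *p:c(p,265,100,7)
q={}
def T(n,a,b):
    P,e=tri(S,a,D,b); q[n]=P; print(n,P,round(e*1000,1))
T('nR',s3(248,30),d3(582,330));T('nL',s3(35,88),d3(680,145));T('fR',s3(363,465),d3(68,252));T('fL',s3(135,528),d3(182,95))
T('m1',s3(154,307),d3(338,103));T('m2',s3(234,286),d3(288,163));T('m3',s3(264,411),d3(150,150));T('m4',s3(184,434),d3(190,98))
n=(q['nR']+q['nL'])/2;f=(q['fR']+q['fL'])/2; print('tip',np.arcsin((n[2]-f[2])/np.linalg.norm(n-f)), (n+f)/2)
u=(f-n)/np.linalg.norm(f-n); y=q['nL']-q['nR'];y-=y@u*u; y/=np.linalg.norm(y); m=np.mean([q[k] for k in('m1','m2','m3','m4')],0)-(n+f)/2
print('module centre along tray',m@u*1000,'across',m@y*1000)
E
```

```text
nR [ 0.365  -0.2489  0.1162] 2.2
nL [ 0.3622 -0.3753  0.1242] 4.3
fR [ 0.6199 -0.262   0.0513] 2.5
fL [ 0.614  -0.389   0.0559] 4.4
m1 [ 0.5202 -0.3433  0.1162] 8.1
m2 [ 0.525  -0.2975  0.1147] 2.3
m3 [ 0.5945 -0.3011  0.0955] 0.0
m4 [ 0.5922 -0.3451  0.0953] 0.6
tip 0.2568853627425346 [ 0.4903 -0.3188  0.0869]
module centre along tray 60.84681311373121 across 1.790057569359915
```

Tip measured at 0.257 rad (stop 0.26). Module centre 61 mm beyond the pivot (64 asked), 2 mm off the middle line. Handing in.

```bash
python3 - <<'E'
from bench import r
print(r.read_state()['time'], r.close_job())
E
```

```text
the job is handed in; nothing more can be done
23.6167 None
```

The job is done and handed in at 23.6 s, with the spanner hung first and the module set down second.

- **Spanner:** I tilted it in the jaws by pressing the ring lightly on the board, then threaded the eye on the middle (empty) peg and let go. It slid down the peg by itself, so I did not push it further. Two views put it flat on the board: ring about 2.5 mm off, jaw end about 0 mm, shank straight down the slope. Those readings carry several mm of error between views.
- **Module:** It is flat and right way up in the far half of the tray. It sits about 61 mm beyond the pivot (64 asked) and about 2 mm off the middle line.
- **Set-down:** While I still held the module, contact took the wrist reading from −3.8 N to +3.6 N, about 7 N on the tray. I eased up half a millimetre and opened the jaws; after release the tray measured 0.257 rad (stop at 0.26).
- **Other checks:** The last pictures show the other bench items where they were, and the gripper clear of everything. No wrist force reading I saw went above about 7 N.
- **Disagreement:** The wrist camera and the fixed cameras differed by 3–5 mm along the reach. I aimed by relative wrist views at the peg and by an average at the tray.

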